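# Mark the handle blanks in the bench press

## Robot

A 7-joint arm with a two-finger parallel gripper is mounted at the origin on the work surface. World frame = base frame: x ahead of the robot, y to its left, z up, the work surface at z = 0. Lengths are in m, angles in degrees, forces in N, time in s.
With the tool pointing down it reaches from about 0.35 to 0.9 m from the base axis. Payload 8.1 kg.
Tool frame: the origin (TCP) lies on the centre line of the jaws, within the pads' length; the fingertips stand 14 mm ahead of it and the grasp point (between the pads) lies 5 mm behind it; z points along the fingers, y is the line along which they close (so a half turn about z gives the same grasp; the last joint's range is limited). The gripper opens to 85 mm and grips with 20 to 120 N. Pads are 22 mm wide; open, the fingers measure 114 mm over their backs; the gripper's body (76 mm by 85 mm) begins 54 mm behind the grasp point. The pads swing forward as they close: fully open they stand 13 mm farther back than shut.
Start: joints at [63.106, 24.895, 1.432, 90.138, -0.665, 64.973, -4.303], TCP at [0.224, -0.583, 0.245] pointing down, gripper open.
Joint ranges: [-149.89, 149.89], [-25.12, 119.58], [-72.63, 75.52], [4.76, 147.25], [-75.54, 255.54], [6.69, 114.76], [-157.13, 157.13]. Speed limits (degrees/s): [127.2, 127.2, 172.46, 172.46, 180, 180, 180].

## Interface

Orientations are given as [roll, pitch, yaw] about the fixed x, y, z axes, in that order (R = Rz(yaw) Ry(pitch) Rx(roll)).
In Python, from station import arm gives the robot as it stands.
- The arm moves only by the shell command python3 -m jog 'ROWS' [OPENING] [FORCE]. ROWS is JSON, a list of rows, each a list of 4 numbers: the shift along the world's x, y, z in mm, then the turn about the world's z in degrees. A call has exactly 5 rows; each row is the pose to reach, as a shift and turn from the pose commanded when the call began; what a row does not reach only later rows make up. A row lasts 1/10 s, in which the tool goes at most 50 mm and 8.59 degrees, less where a joint would pass 70% of its speed; a pose out of reach is approached as far as the arm can. A call with a gripper value outside its range is refused whole. OPENING is the closure, from 0 (fully open) to 1 (shut), set as the call begins (- or left out, the last holds). The fingers move at their own pace and stop on an object; FORCE is the grip in N (left out, the last holds). Time passes only in rows, so rows that repeat a pose let the fingers close, or fill a call up. It gives the time, the measured TCP pose, the force, the opening and the grip force at its end, in the units of the state.
- arm.get_state(): the state, without advancing time (a new reading comes with each control period).
- arm.grab_frame(name): name is "side" or "top" or "wrist"; returns a dict with "image" (384x512x3 uint8, red, green, blue), "intrinsics" (3x3 intrinsics, pixels), "dist_coeffs" ([k1, k2, p1, p2, k3] as OpenCV has them; the pictures are not rectified), "R" (3x3) and "t" (3): a world point X has camera coordinates R X + t. Camera axes: x right, y down, z forward; pixel columns grow to the right and rows downward; lengths in m; the calibration is good to about 2 mm. A picture is of the moment at which its call begins. There is no depth.
- arm.sign_off(): hands the job in; it is judged then, once.
The state is a dict: "time": time; "joints": joint angles; "joint_velocities": joint speeds; "tau": joint torques, N m; "tool_pos": TCP position; "eef_rot": TCP orientation; "wrist_force": force on the tool from outside, world axes, zero at the start; "wrist_torque": the same for the moment, N m; "opening": finger opening in m; "grip_force": force on a finger pad.
Only numpy, scipy, OpenCV 4.12 (cv2) and the standard library are available. Lean on these libraries where they do the work, as an engineer would, in place of code of your own. Each camera call takes 0.05 s, during which the arm holds its last target. There are 200 camera calls.

## Task

Load every wooden handle blank from the rubber mat into the press, one lying flat in each bay, then pull the switch knob fully out to switch the press on and let it go so that it springs home. Now pull the press lever all the way down until it stops on the loaded blanks and ease it back up to its rest slowly, taking a good three seconds and not letting it fly back. Finally lay all the blanks flat in the plywood tray, side by side, and leave the glue bottle and clamp where they are.

Things in the scene. Friction and masses are not known exactly. Their poses are not given: they have to be found in the camera images.
- blank0: striped laminated-plywood handle blank, a square bar 100 x 32 x 32 mm, 70 g, one of two or three alike (None in the state from the start: absent). Origin at its centre, x along the 100 mm length; any of its four long faces may be up. Starts lying on the rubber mat
- blank1: striped laminated-plywood handle blank, a square bar 100 x 32 x 32 mm, 70 g, one of two or three alike (None in the state from the start: absent). Origin at its centre, x along the 100 mm length; any of its four long faces may be up. Starts lying on the rubber mat
- blank2: striped laminated-plywood handle blank, a square bar 100 x 32 x 32 mm, 70 g, one of two or three alike (None in the state from the start: absent). Origin at its centre, x along the 100 mm length; any of its four long faces may be up. Starts lying on the rubber mat
- stock_mat: black rubber mat fixed on the bench, 255 x 140 x 6 mm (x, y, z), on which the blanks start, lying roughly along its y, about 74 mm apart. Origin at the centre of its underside. It may be left or right of the press
- tray: open plywood tray fixed on the bench on the other side of the press, 235 x 140 mm outside (x, y), 24 mm high, walls 5 mm, floor 5 mm. Origin at the centre of its underside. Three blanks fit side by side along its x, each lying along its y
- tray_in (a point): centre of the tray's inner floor, axes as the tray; inside it is 225 mm in x and 130 mm in y
- press: grey clamshell marking press fixed on the bench: a bed 200 x 250 x 30 mm (x, y, z) whose front faces its own -x, towards the robot. Origin at the centre of its underside; it is turned a little about the vertical. Three bays lie side by side across the bed, between ribs 6 mm high
- bay0 (a point): centre of the floor of bay 0 (bays 72 mm apart along the press's y, 0 at -y), 30 mm above the bench, axes as the press. A bay is 48 mm wide (y) and 124 mm long (x), with ribs and end rails 6 mm high: a blank lies in it along x. Ribs are 24 mm wide. Use any bays
- bay1 (a point): centre of the floor of bay 1 (bays 72 mm apart along the press's y, 0 at -y), 30 mm above the bench, axes as the press. A bay is 48 mm wide (y) and 124 mm long (x), with ribs and end rails 6 mm high: a blank lies in it along x. Ribs are 24 mm wide. Use any bays
- bay2 (a point): centre of the floor of bay 2 (bays 72 mm apart along the press's y, 0 at -y), 30 mm above the bench, axes as the press. A bay is 48 mm wide (y) and 124 mm long (x), with ribs and end rails 6 mm high: a blank lies in it along x. Ribs are 24 mm wide. Use any bays
- press_hinge (a point): middle of the lever's hinge axis, which is parallel to the press's y, 90 mm behind (+x of) the press's origin, 73.5 mm above the bench
- lever_bar (a point): middle of the lever's grip bar: a round rubber bar of 20 mm diameter and 200 mm free length, parallel to the press's y, 215 mm from the hinge axis, between two side arms 10 mm thick. A platen (200 mm wide) hangs between the arms from 40 to 160 mm from the hinge
- lever (a joint): press lever, rad: 0 upright at rest (bar 289 mm above the bench, straight above the hinge), growing as the bar is pulled towards the press's front (-x) and down, to 1.57 with the arms level (bar 73.5 mm above the bench, in front of the bed) and the platen on the blanks. A spring returns it: about 3 N at the bar at rest, rising to about 11 N when down. It flies back if released
- switchbox: grey switch box fixed on the bench, a 90 mm cube but 85 mm high, amber lens on top, left or right of the press and farther back than the mat and tray. Origin at the centre of its underside; its front, with the knob, faces its own -x
- knob_grip (a point): centre of the knob's head: a black round head 40 mm in diameter and 28 mm long, axis level along the box's x, 58 mm above the bench, its centre 32 mm in front of the box's front face, on a neck of 18 mm diameter and 18 mm length. Can be pinched from above across the box's y. Moves with the knob
- knob (a joint): travel of the knob outward (towards the box's -x), m: 0 at home, 0.015 fully out. A spring pulls it home: 3.6 N at home, 10.4 N fully out
- glue_bottle: white glue bottle with yellow cap and side spout, 140 mm tall, 72 mm in diameter, on the side of the press away from the switch box. Origin at the centre of its underside. Leave it alone
- clamp: bar clamp with red jaws, 200 mm long, 25 mm high, lying on the bench behind the press. Origin under the middle of its bar. Leave it alone
Things that resemble listed ones, but are neither listed nor needed, are in the scene too. Leave any blue or pink look-alike of the blank1 alone.

How it is judged:
By the outcome, as a careful person would: the job done as asked, in the order asked, and still so for the second after the job is handed in, with the robot touching nothing.
Of blank0, blank1, blank2 only 2 to 3 are there at a start; the rules pass over those that are not, and their reading is None.
At some moment in a run one of blank0, blank1, blank2 may be knocked a few centimetres aside while the robot is not near it.
Once in a run the grip may slacken for a moment while it holds something.
It also fails if it takes over 210 s, if anything falls off the work surface, if the arm or the gripper's body presses on something with over 40 N, if the wrist force passes 120 N, or if a joint passes its speed limit or range.

## Working session

There is one attempt and no reset: what is moved stays moved. The work goes in short steps, Python scripts to look and compute and a shell command to move; the robot and the scene stay as the last step left them, time stands still between calls to the robot, and variables do not carry over. Pictures are saved under pics/ and viewed, at most 14 in all, crops included, and the job is handed in when it is done.

```bash
ls; mkdir -p pics
cat > h.py <<'E'
import numpy as np, cv2
from station import arm
def grab(n,f=None):
    d=arm.grab_frame(n)
    for k in("intrinsics","dist_coeffs","R","t"): d[k]=np.array(d[k],float)
    if f: cv2.imwrite("pics/"+f,cv2.cvtColor(d["image"],cv2.COLOR_RGB2BGR))
    return d
def ray(d,px):
    p=cv2.undistortPoints(np.array(px,float).reshape(-1,1,2),d["intrinsics"],d["dist_coeffs"]).reshape(-1,2)
    v=np.c_[p,np.ones(len(p))]@d["R"]; c=-d["R"].T@d["t"]
    return c,v/np.linalg.norm(v,axis=1,keepdims=True)
def onplane(d,px,z):
    c,v=ray(d,px); return c+v*((z-c[2])/v[:,2:3])
def tri(d1,p1,d2,p2):
    c1,v1=ray(d1,p1);c2,v2=ray(d2,p2);v1,v2=v1[0],v2[0]
    s=np.linalg.lstsq(np.c_[v1,-v2],c2-c1,rcond=None)[0]
    a,b=c1+s[0]*v1,c2+s[1]*v2
    return (a+b)/2,np.linalg.norm(a-b)
def proj(d,X):
    return cv2.projectPoints(np.array(X,float).reshape(-1,1,3),cv2.Rodrigues(d["R"])[0],d["t"],d["intrinsics"],d["dist_coeffs"])[0].reshape(-1,2)
E
python3 - <<'E'
from h import *
for n in("top","side"):
    d=grab(n,n+"0.png"); print(n,-d["R"].T@d["t"],d["R"][2])
print(arm.get_state())
E
```

```text
pics
top [ 0.2975433  -0.07817169  1.80162925] [ 0.16694824  0.00703301 -0.98594058]
side [0.18625121 1.07436    0.86457282] [ 0.25502488 -0.82952727 -0.49683682]
{'time': 0.1, 'joints': array([63.10579621, 24.93434257,  1.42818066, 90.18417248, -0.66482626,
       64.97238722, -4.3012836 ]), 'joint_velocities': array([ 0.01721344, -0.20926858, -0.01922391, -0.13089274,  0.07400897,
       -0.00438594,  0.038159  ]), 'tau': array([ 4.51241503e-03, -6.71753168e+01,  1.02939829e+00, -3.16900992e+01,
        1.61254144e-02,  7.20117328e-03,  1.48456650e-05]), 'tool_pos': array([ 0.2239632 , -0.58303059,  0.24458154]), 'eef_rot': array([-1.79917621e+02,  6.24325928e-03,  2.10156781e+01]), 'wrist_force': array([-0.6337379 , -0.3465696 , -0.72745951]), 'wrist_torque': array([-0.018695  ,  0.00100384, -0.02845925]), 'grip_force': 0.0, 'opening': 0.08561983904281235}
```

View pics/top0.png

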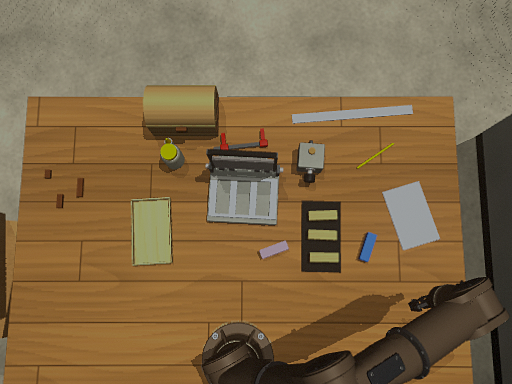

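View pics/side0.png

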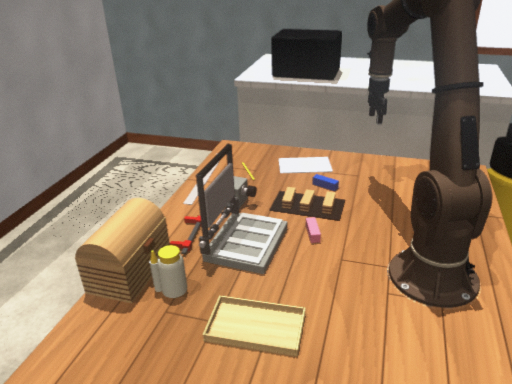

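```bash
cat >> h.py <<'E'
def wood(d):
    h=cv2.cvtColor(d["image"],cv2.COLOR_RGB2HSV)
    return cv2.inRange(h,(22,60,100),(34,255,255))
def blobs(m,amin,amax):
    r=[]
    for c in cv2.findContours(m,cv2.RETR_EXTERNAL,cv2.CHAIN_APPROX_NONE)[0]:
        a=cv2.contourArea(c)
        if amin<a<amax: r.append((a,cv2.minAreaRect(c)))
    return r
E
python3 - <<'E'
from h import *
d=grab("top"); s=grab("side"); w=grab("wrist")
h=cv2.cvtColor(d["image"],cv2.COLOR_RGB2HSV)
for p in[(323,215),(324,257),(152,231),(300,300),(243,200),(228,200)]: print(p,h[p[1],p[0]])
for a,r in blobs(wood(d),100,5000):
    b=cv2.boxPoints(r); print("top",a,np.round(r[0],1),np.round(r[1],1),r[2],onplane(d,[r[0]],0.038).round(3))
for a,r in blobs(wood(s),60,9000): print("side",a,np.round(r[0],1),np.round(r[1],1))
st=arm.get_state()
from scipy.spatial.transform import Rotation as Ro
Rt=Ro.from_euler('xyz',st["eef_rot"],degrees=True).as_matrix()
cw=-w["R"].T@w["t"]; print("wristcam",cw,"in tool",Rt.T@(cw-st["tool_pos"]),(w["R"]@Rt).round(2).tolist(), w["intrinsics"].round(0).tolist())
P={"bedFL":(208,221),"bedFR":(277,223),"knob":(310,177),"swtop":(311,156),"mat c":(321,236),"bottle":(169,152)}
Z={"bedFL":.03,"bedFR":.03,"knob":.058,"swtop":.085,"mat c":.006,"bottle":.14}
for k in P: print(k,onplane(d,[P[k]],Z[k]).round(3))
E
```

```text
(323, 215) [ 28 101 156]
(324, 257) [ 29 102 155]
(152, 231) [ 32  84 160]
(300, 300) [ 17 173 149]
(243, 200) [ 35  24 137]
(228, 200) [ 35  24 137]
top 237.5 [324.  256.5] [ 9. 28.] 90.0 [[ 0.349 -0.302  0.038]]
top 240.0 [322.  234.3] [28.3  9.6] 2.2906100749969482 [[ 0.426 -0.297  0.038]]
top 228.5 [322.9 214.8] [ 9.4 28.1] 87.79740142822266 [[ 0.496 -0.301  0.038]]
top 2199.0 [150.5 231. ] [67.2 39.1] 88.21009063720703 [[0.437 0.309 0.038]]
top 200.5 [168.8 149.5] [16.1 19.5] 29.05460548400879 [[0.733 0.254 0.038]]
top 1044.0 [178. 100.] [16. 70.] 90.0 [[0.921 0.226 0.038]]
side 2902.0 [256.8 321.9] [90.8 41.7]
side 289.5 [168.  254.5] [19. 22.]
side 369.0 [117. 221.] [ 7.7 66.5]
side 689.0 [508.3 201.2] [75.3 19.3]
wristcam [ 0.29888147 -0.55646457  0.37392401] in tool [ 0.07946214  0.00173628 -0.12898926] [[-0.0, 1.0, 0.0], [-0.95, -0.0, -0.31], [-0.31, -0.0, 0.95]] [[281.0, 0.0, 256.0], [0.0, 281.0, 188.0], [0.0, 0.0, 1.0]]
bedFL [[0.473 0.108 0.03 ]]
bedFR [[ 0.467 -0.139  0.03 ]]
knob [[ 0.628 -0.256  0.058]]
swtop [[ 0.698 -0.258  0.085]]
mat c [[ 0.423 -0.297  0.006]]
bottle [[0.699 0.234 0.14 ]]
```

```bash
python3 -m jog '[[40,45,0,8],[80,90,0,16],[110,130,0,24],[130,160,0,32],[140,180,0,40]]' 0
python3 -m jog '[[25,40,0,8],[45,80,0,16],[60,103,0,24],[60,103,0,29],[60,103,0,29]]' 0.35
python3 - <<'E'
from h import *
w=grab("wrist","w1.png"); print(arm.get_state()["wrist_force"])
for a,r in blobs(wood(w),800,30000): print(a,np.round(r[0],1),np.round(r[1],1),r[2],onplane(w,[r[0]],.038).round(3))
E
```

```text
time: 0.75
tool_pos: [0.3671, -0.3995, 0.2455]
eef_rot: [180.0, -0.1, 61.6]
wrist_force: [0.7, -0.1, -0.1]
opening: 0.0854
grip_force: 0.0
time: 1.25
tool_pos: [0.4245, -0.2997, 0.2454]
eef_rot: [180.0, -0.0, 90.2]
wrist_force: [0.1, -0.2, -0.1]
opening: 0.0556
grip_force: 0.0
[-0.04321296  0.39751899 -0.25598125]
1966.0 [193.9 162.8] [82.1 28.8] 85.60128784179688 [[ 0.349 -0.299  0.038]]
2109.5 [314.6 162.5] [28.  81.9] 2.0454084873199463 [[ 0.497 -0.298  0.038]]
1904.0 [258.3 160.2] [28.1 81.2] 1.6846843957901 [[ 0.428 -0.296  0.038]]
```

View pics/w1.png

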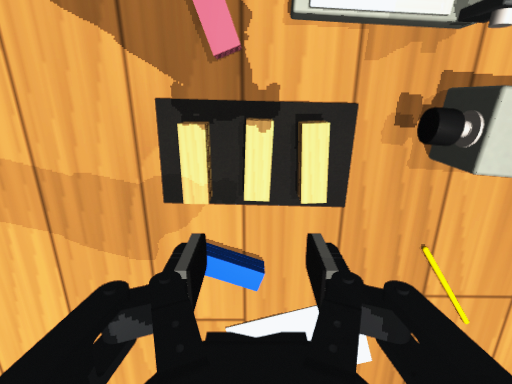

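```bash
cat >> h.py <<'E'
def axis(d,r,z):  # long-axis angle (deg, mod 180) and size on plane z
    b=onplane(d,cv2.boxPoints(r),z)[:,:2]; e1,e2=b[1]-b[0],b[2]-b[1]
    l,s=(e1,e2) if np.linalg.norm(e1)>np.linalg.norm(e2) else (e2,e1)
    return np.degrees(np.arctan2(l[1],l[0]))%180,np.linalg.norm(l),np.linalg.norm(s)
E
python3 - <<'E'
from h import *
w=grab("wrist"); d=grab("top")
W=sorted([r for a,r in blobs(wood(w),800,30000)],key=lambda r:r[0][0])
T=sorted([r for a,r in blobs(wood(d),150,400) if r[0][0]>300],key=lambda r:-r[0][1])
for r in W:
    X=onplane(w,[r[0]],.038)
    t=min(T,key=lambda q:np.hypot(*(np.array(q[0])-proj(d,X)[0])))
    print(X.round(4),np.round(axis(w,r,.038),3),"tri",[np.round(q,4) for q in tri(w,[r[0]],d,[t[0]])])
# knob: dark blob in wrist
g=cv2.cvtColor(w["image"],cv2.COLOR_RGB2GRAY); m=(g<45).astype(np.uint8)*255; m[:, :405]=0; m[:90]=0; m[160:]=0
for a,r in blobs(m,200,5000): print("knob",a,r,onplane(w,[r[0]],.058))
E
```

```text
[[ 0.3473 -0.2996  0.038 ]] [8.9033e+01 1.0100e-01 3.4000e-02] tri [array([ 0.4443, -0.2231,  0.4427]), np.float64(0.034)]
[[ 0.4275 -0.2974  0.038 ]] [8.772e+01 9.800e-02 3.300e-02] tri [array([ 0.4382, -0.2283,  0.4139]), np.float64(0.041)]
[[ 0.497  -0.2984  0.038 ]] [9.2008e+01 1.0200e-01 3.3000e-02] tri [array([ 0.4861, -0.2825,  0.0985]), np.float64(0.0063)]
knob 3907.5 ((453.990966796875, 119.48237609863281), (65.59370422363281, 83.1954345703125), 17.927919387817383) [[ 0.64021343 -0.2477303   0.058     ]]
```

```bash
python3 - <<'E'
from h import *
w=grab("wrist"); d=grab("top"); s=grab("side")
T=[(324,256.5),(322,234.3),(322.9,214.8)]
W=sorted([r for a,r in blobs(wood(w),800,30000)],key=lambda r:r[0][0])
for t,r in zip(T,W): print([np.round(q,4) for q in tri(w,[r[0]],d,[t])])
E
python3 -m jog '[[0,30,0,0],[0,60,0,0],[0,80,0,0],[0,80,0,0],[0,80,0,0]]'
python3 - <<'E'
from h import *
w=grab("wrist")
W=sorted([r for a,r in blobs(wood(w),800,30000)],key=lambda r:r[0][0])
for r in W: print(np.round(r[0],1),onplane(w,[r[0]],.038).round(4),np.round(axis(w,r,.038),3))
E
```

```text
[array([ 0.3486, -0.3017,  0.0348]), np.float64(0.0018)]
[array([ 0.4272, -0.2977,  0.0332]), np.float64(0.0012)]
[array([ 0.497 , -0.3007,  0.0336]), np.float64(0.0031)]
time: 2.05
tool_pos: [0.4241, -0.2208, 0.2455]
eef_rot: [180.0, 0.0, 90.0]
wrist_force: [0.7, 0.3, 0.5]
opening: 0.0551
grip_force: 0.0
[198.3 223. ] [[ 0.3488 -0.3007  0.038 ]] [8.9499e+01 9.9000e-02 3.1000e-02]
[257.8 219.3] [[ 0.4268 -0.2956  0.038 ]] [8.6462e+01 1.0100e-01 3.3000e-02]
[311.3 221. ] [[ 0.4968 -0.2981  0.038 ]] [9.1405e+01 1.0100e-01 3.3000e-02]
```

```bash
python3 -m jog '[[36,-40,-30,1.5],[73,-78,-60,1.5],[73,-78,-105,1.5],[73,-78,-150,1.5],[73,-78,-150,1.5]]' 0.35 
python3 -m jog '[[0,0,-25,0],[0,0,-45,0],[0,0,-60,0],[0,0,-65,0],[0,0,-65,0]]' 0.35 40
python3 -m jog '[[0,0,0,0],[0,0,0,0],[0,0,0,0],[0,0,0,0],[0,0,0,0]]' 1 40
python3 -m jog '[[0,0,10,0],[0,0,30,0],[0,0,60,0],[0,0,100,0],[0,0,120,0]]' 1 60
```

```text
time: 2.6
tool_pos: [0.4931, -0.2987, 0.0892]
eef_rot: [-179.5, -0.3, 91.4]
wrist_force: [-1.3, 1.2, -0.5]
opening: 0.0558
grip_force: 0.0
time: 3.1
tool_pos: [0.4972, -0.2987, 0.0309]
eef_rot: [180.0, 0.0, 91.5]
wrist_force: [-0.3, 0.1, 0.2]
opening: 0.0555
grip_force: 0.0
time: 3.6
tool_pos: [0.4979, -0.2989, 0.0317]
eef_rot: [179.9, 0.1, 91.5]
wrist_force: [-1.2, 0.5, 6.9]
opening: 0.031
grip_force: 41.0
time: 4.1
tool_pos: [0.4983, -0.2987, 0.1543]
eef_rot: [179.8, 0.1, 91.5]
wrist_force: [0.8, 0.1, -0.9]
opening: 0.0307
grip_force: 60.5
```

```bash
python3 -m jog '[[-10,20,20,8],[-20,45,50,16],[-30,80,96,24],[-40,110,96,32],[-48,140,96,40]]' 
python3 -m jog '[[0,30,0,8],[0,60,0,16],[0,90,0,24],[0,120,0,32],[0,150,0,40]]' 
python3 -m jog '[[0,9,0,8],[0,9,0,8.5],[0,9,0,8.5],[0,9,0,8.5],[0,9,0,8.5]]'
python3 - <<'E'
from h import *
grab("wrist","w2.png")
E
```

```text
time: 4.6
tool_pos: [0.4492, -0.1568, 0.2489]
eef_rot: [179.9, 0.2, 131.9]
wrist_force: [-0.0, -0.0, -0.9]
opening: 0.0307
grip_force: 60.5
time: 5.1
tool_pos: [0.4487, -0.0073, 0.2471]
eef_rot: [-180.0, 0.0, 171.8]
wrist_force: [-0.8, -0.3, -0.5]
opening: 0.0304
grip_force: 60.5
time: 5.6
tool_pos: [0.4491, -0.0004, 0.2463]
eef_rot: [-180.0, -0.0, 179.8]
wrist_force: [0.9, 0.3, -1.1]
opening: 0.0308
grip_force: 39.3
```

View pics/w2.png

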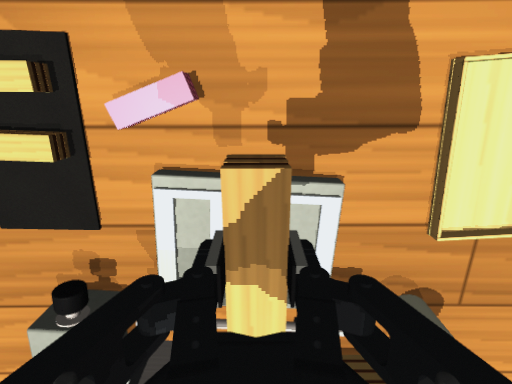

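```bash
python3 -m jog '[[0,-30,0,0],[0,-70,0,0],[-10,-110,0,0],[-10,-140,0,0],[-10,-140,0,0]]' - 60
python3 - <<'E'
from h import *
w=grab("wrist")
b=cv2.imread("pics/top0.png")[135:235,195:295]
c=cv2.cvtColor(w["image"],cv2.COLOR_RGB2BGR)[130:360,230:500]; cv2.imwrite("pics/w3.png",cv2.cvtColor(w["image"],cv2.COLOR_RGB2BGR))
o=np.hstack([cv2.resize(b,(400,400),interpolation=cv2.INTER_NEAREST),cv2.resize(c,None,fx=400/270,fy=400/270)[:400,:400] if 0 else cv2.copyMakeBorder(cv2.resize(c,(400,340)),0,60,0,0,cv2.BORDER_CONSTANT)])
cv2.imwrite("pics/c3.png",o); print(arm.get_state()["tool_pos"],arm.get_state()["grip_force"])
E
```

```text
time: 6.15
tool_pos: [0.4383, -0.1447, 0.2459]
eef_rot: [-179.9, -0.1, 179.5]
wrist_force: [0.9, -0.3, 0.3]
opening: 0.0307
grip_force: 65.4
[ 0.43864726 -0.14191815  0.24604641] 65.43296098709106
```

View pics/c3.png

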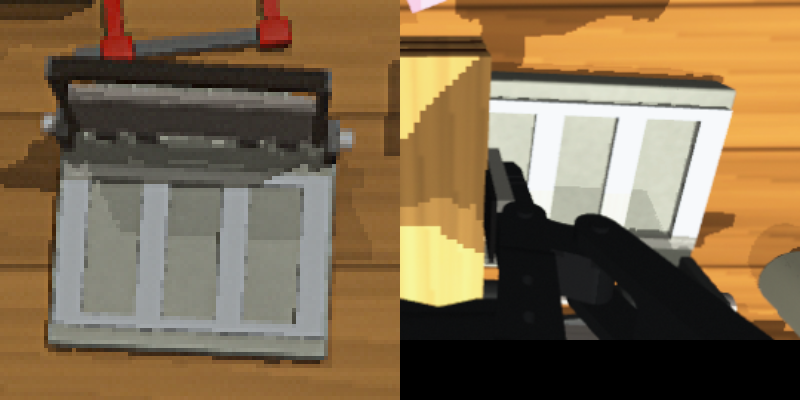

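Run:
```python
from h import *
w=grab("wrist"); d=grab("top")
W=lambda x,y:(230+(x-400)*.675,130+y*.676)
T=lambda x,y:(195+x/4,135+y/4)
pairs={"b2 f+":((700,122),(83,318)),"b2 f-":((645,120),(140,319)),"b1 f+":((616,118),(163,320)),"b1 f-":((565,115),(218,321)),"bedF+":((735,90),(48,345))}
for k,(a,b) in pairs.items():
    X,e=tri(w,[W(*a)],d,[T(*b)]); print(k,X.round(4),round(e,4),"w",onplane(w,[W(*a)],.036).round(4),"t",onplane(d,[T(*b)],.036).round(4))
for p in[(83,182),(140,182),(163,185),(218,185),(242,187),(300,187),(242,322),(300,322)]: print(p,onplane(d,[T(*p)],.034).round(4))
print(onplane(w,[W(672,237),W(727,88)],.036))
# threshold rib (white) vs floor in the wrist view along bay2 midline row for edges
g=cv2.cvtColor(w["image"],cv2.COLOR_RGB2GRAY)
print(g[225,330:450])
```

```text
b2 f+ [0.4965 0.0773 0.0503] 0.005 w [[0.505  0.0859 0.036 ]] t [[0.4959 0.0797 0.036 ]]
b2 f- [0.4936 0.0273 0.0561] 0.0016 w [[0.5028 0.0376 0.036 ]] t [[0.4951 0.0289 0.036 ]]
b1 f+ [0.494  0.0069 0.0489] 0.003 w [[0.5007 0.012  0.036 ]] t [[0.4943 0.0084 0.036 ]]
b1 f- [ 0.4904 -0.0401  0.0556] 0.0024 w [[ 0.4976 -0.0329  0.036 ]] t [[ 0.4935 -0.0405  0.036 ]]
bedF+ [0.4734 0.1097 0.0371] 0.0035 w [[0.4754 0.1099 0.036 ]] t [[0.4718 0.1104 0.036 ]]
(83, 182) [[0.6194 0.0819 0.034 ]]
(140, 182) [[0.6195 0.0305 0.034 ]]
(163, 185) [[0.6168 0.0097 0.034 ]]
(218, 185) [[ 0.6168 -0.0399  0.034 ]]
(242, 187) [[ 0.615  -0.0615  0.034 ]]
(300, 187) [[ 0.6151 -0.1138  0.034 ]]
(242, 322) [[ 0.4928 -0.0619  0.034 ]]
(300, 322) [[ 0.4929 -0.1136  0.034 ]]
[[0.6257367  0.08143213 0.036     ]
 [0.47353951 0.10277198 0.036     ]]
[249 249 249 249 249 243 224 207 207 208 210 212 213 214 214 214 214 213
 213 213 213 212 212 213 211 212 211 211 214 214 215 215 215 214 214 214
 213 214 213 200 153 117 212 249 249 249 249 249 249 249 249 249 249 249
 249 249 249 249 249 249 244 211 210 211 213 213 215 215 215 216 216 218
 216 215 215 215 213 213 213 213 213 213 213 214 216 218 218 218 216 215
 213 213 213 189 129  98  95 222 247 249 249 249 249 249 249 249 249 249
 249 249 249 249 249 249 249 237 196 183 183 182]
```

Run:
```python
from h import *
w=grab("wrist"); g=cv2.cvtColor(w["image"],cv2.COLOR_RGB2GRAY)
E={}
for row in range(214,236,3):
    l=(g[row,325:470]>232).astype(int); ch=np.flatnonzero(np.diff(l)); 
    X=onplane(w,[(325+c+.5,row) for c in ch],.036)
    print(row,[(int(325+c),*np.round(x[:2],4)) for c,x in zip(ch,X)])
for col in(350,355,400,410,415):
    l=(g[180:260,col]>232).astype(int); ch=np.flatnonzero(np.diff(l))
    print("col",col,[(int(180+c),*np.round(onplane(w,[(col,180+c+.5)],.036)[0,:2],4)) for c in ch])
```

```text
214 [(334, np.float64(0.5065), np.float64(-0.0377)), (371, np.float64(0.5066), np.float64(0.0107)), (390, np.float64(0.5066), np.float64(0.0354)), (427, np.float64(0.5067), np.float64(0.0835)), (445, np.float64(0.5067), np.float64(0.1067))]
217 [(334, np.float64(0.5108), np.float64(-0.0373)), (371, np.float64(0.5109), np.float64(0.0112)), (389, np.float64(0.5109), np.float64(0.0347)), (426, np.float64(0.511), np.float64(0.083)), (444, np.float64(0.511), np.float64(0.1063))]
220 [(333, np.float64(0.5151), np.float64(-0.0382)), (370, np.float64(0.5152), np.float64(0.0104)), (388, np.float64(0.5152), np.float64(0.0341)), (425, np.float64(0.5153), np.float64(0.0825)), (443, np.float64(0.5153), np.float64(0.1059))]
223 [(333, np.float64(0.5195), np.float64(-0.0379)), (370, np.float64(0.5195), np.float64(0.011)), (388, np.float64(0.5196), np.float64(0.0347)), (424, np.float64(0.5196), np.float64(0.082)), (443, np.float64(0.5196), np.float64(0.1068))]
226 [(332, np.float64(0.5239), np.float64(-0.0388)), (369, np.float64(0.5239), np.float64(0.0102)), (387, np.float64(0.5239), np.float64(0.03
[... 633 characters left out ...]
7, np.float64(0.5372), np.float64(0.0092)), (385, np.float64(0.5372), np.float64(0.0332)), (421, np.float64(0.5372), np.float64(0.0812)), (439, np.float64(0.5372), np.float64(0.1051))]
col 350 [(200, np.float64(0.4877), np.float64(-0.0193)), (208, np.float64(0.4988), np.float64(-0.0182))]
col 355 [(200, np.float64(0.4877), np.float64(-0.0129)), (208, np.float64(0.4988), np.float64(-0.0117))]
col 400 [(202, np.float64(0.4906), np.float64(0.0452)), (210, np.float64(0.5017), np.float64(0.047))]
col 410 [(203, np.float64(0.492), np.float64(0.0583)), (210, np.float64(0.5017), np.float64(0.0599))]
col 415 [(203, np.float64(0.492), np.float64(0.0647)), (211, np.float64(0.5031), np.float64(0.0666))]
```

```bash
python3 -m jog '[[30,45,-20,-2],[60,90,-40,-2],[90,135,-60,-2],[122,175,-70,-2],[122,198,-80,-2]]' 
python3 -m jog '[[0,0,-30,0],[0,0,-60,0],[0,0,-80,0],[0,0,-95,0],[0,0,-95,0]]'
python3 - <<'E'
from h import *
grab("wrist","w4.png"); s=arm.get_state(); print(s["tool_pos"],s["eef_rot"],s["wrist_force"],s["grip_force"])
E
```

```text
time: 6.85
tool_pos: [0.5631, 0.0614, 0.1659]
eef_rot: [179.9, 0.1, 178.0]
wrist_force: [1.6, -0.0, -1.3]
opening: 0.0308
grip_force: 65.6
time: 7.35
tool_pos: [0.5599, 0.0593, 0.0697]
eef_rot: [-180.0, -0.2, 178.1]
wrist_force: [-0.1, -0.4, -0.1]
opening: 0.0308
grip_force: 65.6
[0.56068902 0.05927024 0.07104624] [ 1.79986924e+02 -6.63355530e-02  1.78069005e+02] [ 0.64196236 -0.00323684 -0.93679877] 65.56015133857727
```

View pics/w4.png

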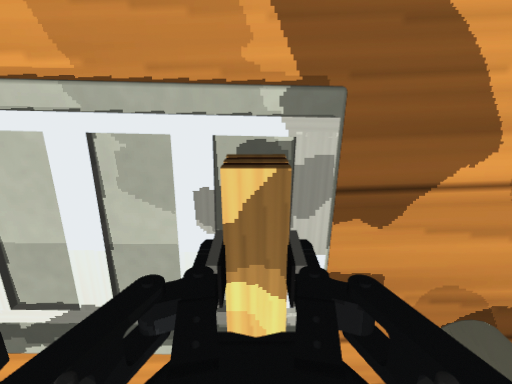

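```bash
python3 -m jog '[[0,-2,-4,0],[0,-2,-8,0],[0,-2,-12,0],[0,-2,-15,0],[0,-2,-15,0]]'
python3 -m jog '[[0,0,-1,0],[0,0,-1,0],[0,0,-1,0],[0,0,-1,0],[0,0,-1,0]]' 
python3 -m jog '[[0,0,0,0],[0,0,0,0],[0,0,0,0],[0,0,0,0],[0,0,0,0]]' 0.35
python3 -m jog '[[0,0,20,0],[0,0,50,0],[0,0,90,0],[0,0,130,0],[0,0,150,0]]' 0.35
```

```text
time: 7.9
tool_pos: [0.561, 0.0564, 0.056]
eef_rot: [-180.0, -0.0, 178.0]
wrist_force: [0.5, -0.7, -0.8]
opening: 0.0306
grip_force: 65.6
time: 8.4
tool_pos: [0.5611, 0.0566, 0.0558]
eef_rot: [-180.0, 0.0, 178.0]
wrist_force: [-1.8, -0.5, 5.6]
opening: 0.0306
grip_force: 66.2
time: 8.9
tool_pos: [0.5611, 0.0565, 0.0553]
eef_rot: [180.0, -0.0, 178.0]
wrist_force: [0.7, -0.6, 0.1]
opening: 0.0557
grip_force: 0.0
time: 9.4
tool_pos: [0.5622, 0.0573, 0.2088]
eef_rot: [179.9, 0.2, 178.0]
wrist_force: [0.0, -0.0, -0.1]
opening: 0.0556
grip_force: 0.0
```

```bash
python3 -m jog '[[-20,-20,20,-8],[-40,-50,40,-16],[-60,-80,40,-24],[-80,-110,40,-32],[-100,-140,40,-40]]' 
python3 -m jog '[[-10,-30,0,-8],[-20,-60,0,-16],[-34,-90,0,-24],[-34,-120,0,-32],[-34,-137,0,-40]]' 
python3 -m jog '[[0,0,0,-8],[0,0,0,-11],[0,0,0,-11],[0,0,0,-11],[0,0,0,-11]]'
cat > look.py <<'E'
from h import *
w=grab("wrist"); s=arm.get_state(); print(s["tool_pos"].round(4),s["eef_rot"].round(1))
for a,r in blobs(wood(w),800,30000):
    print(int(a),np.round(r[0],1),onplane(w,[r[0]],.038).round(4)[0,:2],np.round(axis(w,r,.038),3))
E
python3 look.py
```

```text
time: 9.9
tool_pos: [0.4602, -0.0845, 0.2456]
eef_rot: [180.0, 0.0, 137.7]
wrist_force: [0.0, -0.8, -0.4]
opening: 0.0555
grip_force: 0.0
time: 10.4
tool_pos: [0.4262, -0.223, 0.2454]
eef_rot: [-180.0, 0.1, 97.5]
wrist_force: [0.7, 0.7, -1.1]
opening: 0.0555
grip_force: 0.0
time: 10.9
tool_pos: [0.4272, -0.2202, 0.2454]
eef_rot: [180.0, -0.0, 87.1]
wrist_force: [0.1, -0.1, -0.3]
opening: 0.0559
grip_force: 0.0
[ 0.4271 -0.2203  0.2453] [180.   -0.   87.1]
1091 [200.1 226.3] [ 0.3498 -0.301 ] [9.1753e+01 1.0100e-01 3.1000e-02]
1725 [258. 220.] [ 0.4264 -0.2959] [8.801e+01 1.000e-01 3.300e-02]
```

```bash
python3 -m jog '[[0,-40,-40,0],[0,-77,-80,0],[0,-77,-115,0],[0,-77,-150,0],[0,-77,-155,0]]' 0.35 
python3 -m jog '[[0,0,-25,0],[0,0,-45,0],[0,0,-58,0],[0,0,-60,0],[0,0,-60,0]]' 0.35 40
python3 -m jog '[[0,0,0,0],[0,0,0,0],[0,0,0,0],[0,0,0,0],[0,0,0,0]]' 1 60
python3 -m jog '[[0,0,10,0],[0,0,30,0],[0,0,60,0],[0,0,100,0],[0,0,140,0]]' 1 60
python3 -m jog '[[0,30,40,8],[0,50,70,16],[0,90,70,24],[10,130,70,32],[30,160,70,40]]' 
python3 -m jog '[[15,25,0,8],[30,50,0,16],[50,80,0,24],[80,105,0,32],[102,121,0,40]]' 
python3 -m jog '[[0,0,-20,8],[0,0,-60,10.5],[0,0,-100,10.5],[0,0,-140,10.5],[0,0,-168,10.5]]'
python3 - <<'E'
from h import *
grab("wrist","w5.png"); s=arm.get_state(); print(s["tool_pos"],s["eef_rot"],s["wrist_force"],s["grip_force"])
E
```

```text
time: 11.45
tool_pos: [0.4246, -0.2964, 0.0867]
eef_rot: [-179.7, -0.2, 87.0]
wrist_force: [-0.6, 0.9, -0.6]
opening: 0.0556
grip_force: 0.0
time: 11.95
tool_pos: [0.4277, -0.2975, 0.0311]
eef_rot: [180.0, 0.0, 87.0]
wrist_force: [0.2, -0.7, 0.2]
opening: 0.0558
grip_force: 0.0
time: 12.45
tool_pos: [0.4279, -0.2979, 0.0317]
eef_rot: [179.9, 0.1, 87.0]
wrist_force: [-0.8, 1.0, 6.8]
opening: 0.0305
grip_force: 60.2
time: 12.95
tool_pos: [0.4267, -0.2971, 0.1726]
eef_rot: [-180.0, -0.0, 87.0]
wrist_force: [1.0, -0.1, -0.8]
opening: 0.0307
grip_force: 59.4
time: 13.45
tool_pos: [0.4561, -0.1353, 0.2419]
eef_rot: [-180.0, 0.1, 127.4]
wrist_force: [0.2, -0.5, -1.3]
opening: 0.0308
grip_force: 59.3
time: 13.95
tool_pos: [0.5601, -0.0142, 0.2417]
eef_rot: [180.0, 0.1, 167.4]
wrist_force: [0.9, 0.3, -0.3]
opening: 0.0309
grip_force: 59.4
time: 14.45
tool_pos: [0.5581, -0.0171, 0.0708]
eef_rot: [-180.0, -0.1, 177.5]
wrist_force: [1.0, -0.3, -0.9]
opening: 0.031
grip_force: 59.4
[ 0.55610323 -0.01740608  0.06732706] [-179.94776782   -0.36654342  177.4945629 ] [-1.43249153 -0.73549102 -3.66275708] 59.476287961006165
```

View pics/w5.png

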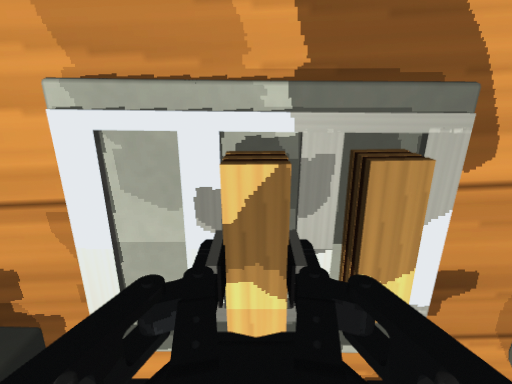

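```bash
python3 -m jog '[[0,1,-4,0],[0,1,-8,0],[0,1,-11,0],[0,1,-13,0],[0,1,-14,0]]'
python3 -m jog '[[0,0,-1,0],[0,0,-1,0],[0,0,-1,0],[0,0,-1,0],[0,0,-1,0]]' 
python3 -m jog '[[0,0,0,0],[0,0,0,0],[0,0,0,0],[0,0,0,0],[0,0,0,0]]' 0.35
python3 -m jog '[[0,0,20,0],[0,0,50,0],[0,0,90,0],[0,0,130,0],[0,0,170,0]]' 0.35
python3 -m jog '[[-20,-20,20,-8],[-50,-45,20,-16],[-80,-70,20,-24],[-110,-100,20,-32],[-140,-130,20,-40]]' 
python3 -m jog '[[-20,-30,0,-8],[-40,-50,0,-16],[-67,-65,0,-24],[-67,-74,0,-32],[-67,-74,0,-40]]' 
python3 -m jog '[[0,0,0,-7],[0,0,0,-7],[0,0,0,-7],[0,0,0,-7],[0,0,0,-7]]' 
python3 look.py
```

```text
time: 15.0
tool_pos: [0.5595, -0.0155, 0.059]
eef_rot: [-180.0, 0.1, 177.5]
wrist_force: [-0.4, -0.2, -0.6]
opening: 0.0307
grip_force: 59.5
time: 15.5
tool_pos: [0.5591, -0.0155, 0.0573]
eef_rot: [180.0, 0.0, 177.5]
wrist_force: [0.2, 0.4, -0.4]
opening: 0.0307
grip_force: 59.5
time: 16.0
tool_pos: [0.5591, -0.0155, 0.0573]
eef_rot: [180.0, 0.0, 177.5]
wrist_force: [0.1, 0.7, -0.2]
opening: 0.0557
grip_force: 0.0
time: 16.5
tool_pos: [0.5588, -0.0154, 0.2289]
eef_rot: [180.0, -0.0, 177.5]
wrist_force: [-0.2, -0.7, 0.7]
opening: 0.0557
grip_force: 0.0
time: 17.0
tool_pos: [0.4178, -0.1462, 0.2475]
eef_rot: [180.0, 0.0, 137.2]
wrist_force: [0.1, -1.2, 0.3]
opening: 0.0556
grip_force: 0.0
time: 17.5
tool_pos: [0.3511, -0.2209, 0.2475]
eef_rot: [-180.0, 0.1, 97.0]
wrist_force: [1.2, 0.4, -0.3]
opening: 0.0558
grip_force: 0.0
time: 18.0
tool_pos: [0.3522, -0.2194, 0.2473]
eef_rot: [180.0, -0.0, 90.6]
wrist_force: [0.2, -0.3, 0.5]
opening: 0.0553
grip_force: 0.0
[ 0.3521 -0.2194  0.2473] [-180.    -0.    90.6]
1648 [252.5 222.5] [ 0.3487 -0.2995] [9.1138e+01 1.0000e-01 3.2000e-02]
```

```bash
python3 -m jog '[[0,-40,-40,0],[-3,-80,-80,0],[-3,-80,-115,0],[-3,-80,-150,0],[-3,-80,-155,0]]' 0.35 
python3 -m jog '[[0,0,-25,0],[0,0,-45,0],[0,0,-60,0],[0,0,-62,0],[0,0,-62,0]]' 0.35 40
python3 -m jog '[[0,0,0,0],[0,0,0,0],[0,0,0,0],[0,0,0,0],[0,0,0,0]]' 1 60
python3 -m jog '[[0,0,10,0],[0,0,30,0],[0,0,60,0],[0,0,100,0],[0,0,140,0]]' 1 60
python3 -m jog '[[0,20,30,8],[20,40,60,16],[40,60,70,24],[60,80,70,32],[80,110,70,40]]' 
python3 -m jog '[[30,30,0,8],[60,50,0,16],[90,80,0,24],[115,100,0,32],[128,101,0,40]]' 
python3 -m jog '[[0,0,-20,7],[0,0,-60,7],[0,0,-100,7],[0,0,-140,7],[0,0,-168,7]]'
python3 - <<'E'
from h import *
grab("wrist","w6.png"); s=arm.get_state(); print(s["tool_pos"],s["eef_rot"],s["wrist_force"],s["grip_force"])
E
```

```text
time: 18.55
tool_pos: [0.3469, -0.2982, 0.089]
eef_rot: [-179.7, -0.3, 90.5]
wrist_force: [0.3, 0.3, 0.6]
opening: 0.0556
grip_force: 0.0
time: 19.05
tool_pos: [0.3498, -0.2996, 0.0313]
eef_rot: [180.0, 0.0, 90.6]
wrist_force: [0.2, -0.3, 0.3]
opening: 0.0554
grip_force: 0.0
time: 19.55
tool_pos: [0.3498, -0.2999, 0.0317]
eef_rot: [179.9, 0.1, 90.5]
wrist_force: [-0.8, 0.8, 8.8]
opening: 0.0308
grip_force: 59.3
time: 20.05
tool_pos: [0.3488, -0.2989, 0.1726]
eef_rot: [180.0, -0.0, 90.5]
wrist_force: [0.2, -1.1, -1.4]
opening: 0.0308
grip_force: 59.8
time: 20.55
tool_pos: [0.4296, -0.1897, 0.2419]
eef_rot: [180.0, 0.1, 130.7]
wrist_force: [-0.1, -0.5, -1.7]
opening: 0.0304
grip_force: 59.9
time: 21.05
tool_pos: [0.5586, -0.0843, 0.2418]
eef_rot: [179.9, 0.1, 171.1]
wrist_force: [-0.7, -0.0, -1.5]
opening: 0.0306
grip_force: 59.9
time: 21.55
tool_pos: [0.5559, -0.089, 0.0709]
eef_rot: [-180.0, -0.1, 177.5]
wrist_force: [0.7, -0.3, -1.2]
opening: 0.031
grip_force: 59.8
[ 0.55391191 -0.08904561  0.06734355] [179.99848306  -0.37746923 177.49825899] [-0.93022077 -0.42044892 -3.99507083] 59.802560806274414
```

View pics/w6.png

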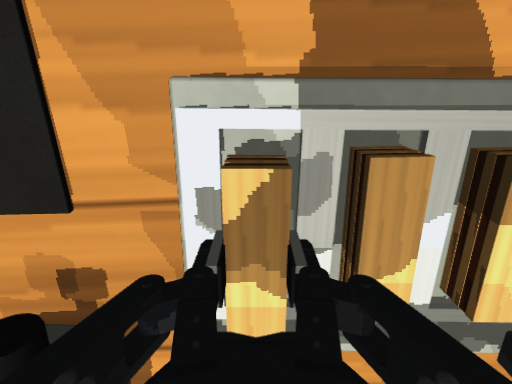

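```bash
python3 -m jog '[[0,1,-4,0],[0,1,-8,0],[0,1,-11,0],[0,1,-14,0],[0,1,-15,0]]'
python3 -m jog '[[0,0,-1,0],[0,0,-1,0],[0,0,-1,0],[0,0,-1,0],[0,0,-1,0]]' 
python3 -m jog '[[0,0,0,0],[0,0,0,0],[0,0,0,0],[0,0,0,0],[0,0,0,0]]' 0.35
python3 -m jog '[[0,0,20,0],[0,0,50,0],[0,0,90,0],[0,0,130,0],[0,0,170,0]]' 0.2
python3 -m jog '[[-10,-30,20,0],[-20,-70,20,0],[-30,-110,20,0],[-40,-150,20,0],[-40,-170,20,0]]'
python3 - <<'E'
from h import *
w=grab("wrist","w7.png"); s=arm.get_state(); print(s["tool_pos"],s["eef_rot"])
E
```

```text
time: 22.1
tool_pos: [0.5575, -0.0876, 0.0579]
eef_rot: [-180.0, 0.1, 177.5]
wrist_force: [-0.3, -0.2, -0.6]
opening: 0.0308
grip_force: 59.8
time: 22.6
tool_pos: [0.5571, -0.0875, 0.0564]
eef_rot: [180.0, 0.0, 177.5]
wrist_force: [-0.1, -0.6, 0.5]
opening: 0.0309
grip_force: 59.8
time: 23.1
tool_pos: [0.5571, -0.0875, 0.0563]
eef_rot: [180.0, -0.0, 177.5]
wrist_force: [-0.3, 0.5, 0.2]
opening: 0.0552
grip_force: 0.0
time: 23.6
tool_pos: [0.5568, -0.0873, 0.2279]
eef_rot: [180.0, -0.0, 177.5]
wrist_force: [0.3, -0.9, -0.7]
opening: 0.0685
grip_force: 0.0
time: 24.1
tool_pos: [0.515, -0.2621, 0.246]
eef_rot: [-179.9, -0.1, 177.2]
wrist_force: [-0.6, 0.3, -0.5]
opening: 0.0684
grip_force: 0.0
[ 0.515366   -0.26464659  0.24574352] [-1.79845731e+02 -6.81723020e-02  1.77079714e+02]
```

View pics/w7.png

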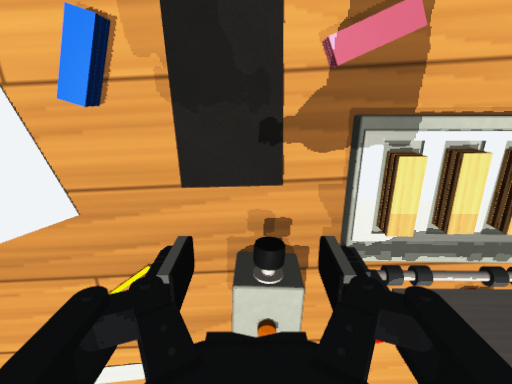

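Run:
```python
from h import *
w=grab("wrist"); d=grab("top")
g=cv2.cvtColor(w["image"],cv2.COLOR_RGB2GRAY)
m=(g<50).astype(np.uint8)*255; m[:, :245]=0; m[:,296:]=0; m[:225]=0; m[285:]=0
for c in cv2.findContours(m,cv2.RETR_EXTERNAL,cv2.CHAIN_APPROX_NONE)[0]:
    if cv2.contourArea(c)>200:
        x,y,ww,hh=cv2.boundingRect(c); print("head box",x,y,ww,hh)
        print("L/R at .058",onplane(w,[(x,y+hh/2),(x+ww,y+hh/2)],.058).round(4))
        print("top front/back .078",onplane(w,[(x+ww/2,y),(x+ww/2,y+hh)],.07).round(4))
        print("tri",tri(w,[(x+ww/2,y+hh/2)],d,[(310,177)]))
# box front top corners and back corners
v=cv2.inRange(cv2.cvtColor(w["image"],cv2.COLOR_RGB2HSV),(0,0,120),(180,60,255)); v[:, :225]=0; v[:,315:]=0; v[:240]=0
r=max(blobs(v,500,50000)); print(r, onplane(w,cv2.boxPoints(r[1]),.085).round(4).tolist())
t=cv2.cvtColor(cv2.imread("pics/top0.png"),cv2.COLOR_BGR2HSV); tv=cv2.inRange(t,(0,0,120),(180,60,255)); tv[:, :293]=0; tv[:,330:]=0; tv[:135]=0; tv[185:]=0
r=max(blobs(tv,100,5000)); print(r, onplane(d,cv2.boxPoints(r[1]),.085).round(4).tolist())
```

```text
head box 245 237 51 48
L/R at .058 [[ 0.6376 -0.2873  0.058 ]
 [ 0.6409 -0.2213  0.058 ]]
top front/back .078 [[ 0.5982 -0.2534  0.07  ]
 [ 0.6669 -0.2559  0.07  ]]
tri (array([ 0.62401524, -0.25408353,  0.08125055]), np.float64(0.0016921556610337881))
(2883.5, ((270.5, 311.0), (50.0, 71.0), 90.0)) [[0.6548, -0.2996, 0.085], [0.6591, -0.2129, 0.085], [0.7365, -0.2128, 0.085], [0.7319, -0.3054, 0.085]]
(535.5, ((311.192626953125, 154.91830444335938), (24.452289581298828, 23.76612663269043), 3.5763344764709473)) [[0.6623, -0.2122, 0.085], [0.7482, -0.2184, 0.085], [0.7427, -0.3046, 0.085], [0.6569, -0.2978, 0.085]]
```

```bash
python3 -m jog '[[30,2,-20,0],[60,3,-50,0],[90,3,-80,0],[109,3,-100,0],[109,3,-110,0]]' 0.2
python3 -m jog '[[0,0,0,0],[0,0,0,0],[0,0,0,0],[0,0,0,0],[0,0,0,0]]'
python3 - <<'E'
from h import *
w=grab("wrist","w8.png")
print(proj(w,[[.626,-.2545,.078],[.626,-.2345,.058],[.626,-.2745,.058]]))
E
```

```text
time: 24.75
tool_pos: [0.6277, -0.2511, 0.1339]
eef_rot: [179.8, -0.1, 177.7]
wrist_force: [1.0, 0.4, 0.6]
opening: 0.0683
grip_force: 0.0
time: 25.25
tool_pos: [0.6261, -0.2548, 0.1373]
eef_rot: [-180.0, 0.1, 177.5]
wrist_force: [1.0, -0.7, -0.1]
opening: 0.0683
grip_force: 0.0
[[258.88827435 211.64764758]
 [283.84903029 200.66460823]
 [233.45249916 202.79330077]]
```

View pics/w8.png

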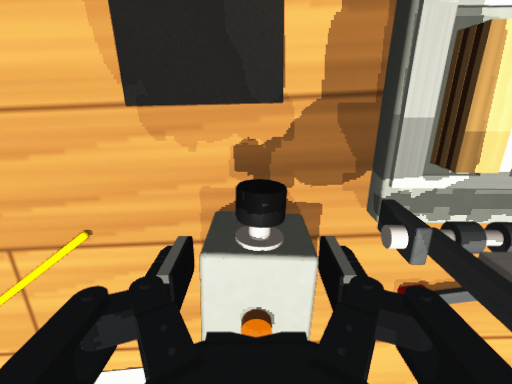

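```bash
python3 -m jog '[[0,1,-20,0],[0,1,-45,0],[0,1,-65,0],[0,1,-80,0],[0,1,-84,0]]' 0.2 60
python3 -m jog '[[0,0,0,0],[0,0,0,0],[0,0,0,0],[0,0,0,0],[0,0,0,0]]' 1 60
python3 -m jog '[[0,0,0,0],[-3,0,0,0],[-6,0,0,0],[-9,0.5,0,0],[-12,0.5,0,0]]' 1 60
python3 -m jog '[[-2,0,0,0],[-4,0,0,0],[-5,0,0,0],[-5,0,0,0],[-5,0,0,0]]' 1 60
```

```text
time: 25.8
tool_pos: [0.6251, -0.2534, 0.0507]
eef_rot: [180.0, -0.1, 177.5]
wrist_force: [0.2, 0.7, 0.8]
opening: 0.0682
grip_force: 0.0
time: 26.3
tool_pos: [0.6266, -0.2516, 0.0539]
eef_rot: [179.9, 0.1, 177.5]
wrist_force: [-2.6, 5.1, 3.9]
opening: 0.0385
grip_force: 60.0
time: 26.8
tool_pos: [0.6171, -0.2508, 0.0541]
eef_rot: [179.9, 0.4, 177.6]
wrist_force: [8.5, 5.6, -3.6]
opening: 0.0385
grip_force: 60.5
time: 27.3
tool_pos: [0.6129, -0.2505, 0.0541]
eef_rot: [179.8, 0.4, 177.6]
wrist_force: [10.5, 5.5, -5.8]
opening: 0.0383
grip_force: 60.8
```

```bash
python3 -m jog '[[-1,0,0,0],[-2,0,0,0],[-2,0,0,0],[-2,0,0,0],[-2,0,0,0]]' 1 80
python3 -m jog '[[-1,0,0,0],[-2,0,0,0],[-2,0,0,0],[-2,0,0,0],[-2,0,0,0]]' 1 80
```

```text
time: 27.8
tool_pos: [0.6116, -0.2504, 0.0542]
eef_rot: [179.8, 0.5, 177.6]
wrist_force: [12.6, 5.0, -7.0]
opening: 0.0379
grip_force: 81.1
time: 28.3
tool_pos: [0.6115, -0.2504, 0.0543]
eef_rot: [179.8, 0.7, 177.6]
wrist_force: [20.1, 5.0, -13.7]
opening: 0.038
grip_force: 81.9
```

```bash
python3 -m jog '[[2,0,0,0],[3,0,0,0],[3,0,0,0],[3,0,0,0],[3,0,0,0]]' 0.2 60
python3 -m jog '[[0,-1,0,0],[0,-1,20,0],[0,-1,50,0],[0,-1,80,0],[0,-1,100,0]]' 0.2
python3 -m jog '[[0,0,0,0],[0,0,0,0],[0,0,0,0],[0,0,0,0],[0,0,0,0]]' 0.2
python3 - <<'E'
from h import *
w=grab("wrist","w9.png")
E
```

```text
time: 28.8
tool_pos: [0.6079, -0.2533, 0.0525]
eef_rot: [-180.0, -0.0, 177.5]
wrist_force: [-0.6, -0.2, 0.2]
opening: 0.0683
grip_force: 0.0
time: 29.3
tool_pos: [0.6087, -0.254, 0.1546]
eef_rot: [-180.0, 0.1, 177.5]
wrist_force: [0.4, 0.3, -0.6]
opening: 0.0682
grip_force: 0.0
time: 29.8
tool_pos: [0.6077, -0.2538, 0.1514]
eef_rot: [180.0, -0.1, 177.5]
wrist_force: [-0.6, 0.5, -0.0]
opening: 0.0678
grip_force: 0.0
```

View pics/w9.png

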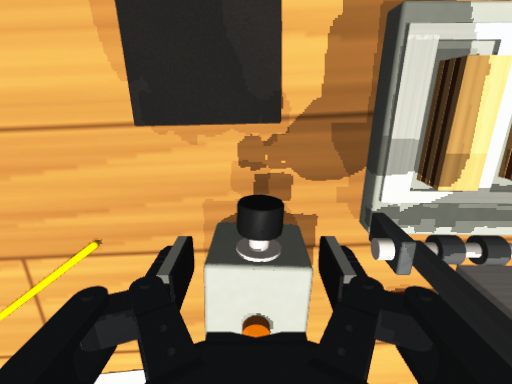

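Run:
```python
from h import *
d=grab("top"); s=grab("side","side1.png")
c=cv2.cvtColor(s["image"],cv2.COLOR_RGB2BGR)[130:280,170:300]
t=cv2.imread("pics/top0.png")[140:190,200:290]
o=np.zeros((600,800,3),np.uint8); o[:600,:400]=cv2.resize(c,(400,600),interpolation=cv2.INTER_NEAREST)[:600,:400] if 0 else cv2.resize(c,(400,600)); o[:222,400:]=cv2.resize(t,(400,222)); cv2.imwrite("pics/c10.png",o)
print(onplane(d,[(207.5,152.5),(277.5,154),(242.5,153)],.289).round(4))
```

```text
[[ 0.6617  0.086   0.289 ]
 [ 0.6571 -0.1322  0.289 ]
 [ 0.6602 -0.0231  0.289 ]]
```

View pics/c10.png

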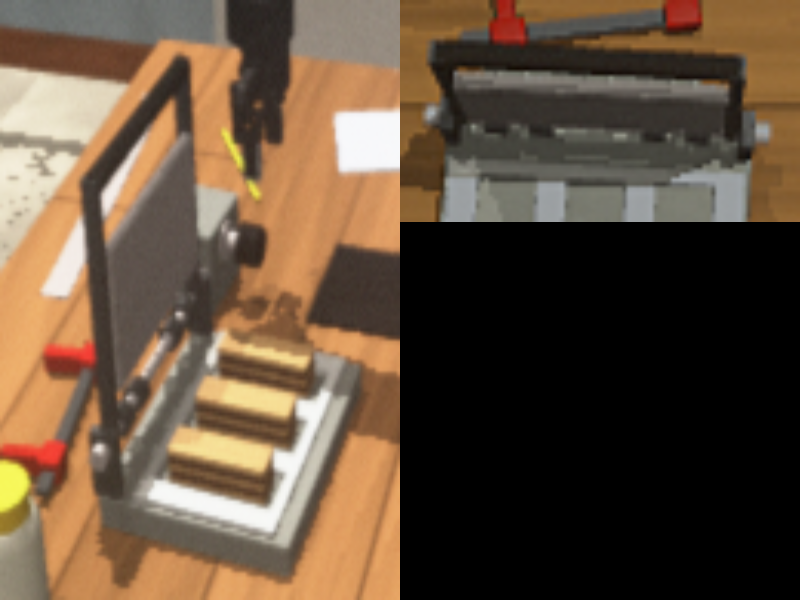

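Run:
```python
from h import *
d=grab("top"); s=grab("side")
for a,b in [((207.2,151.7),(199.3,176.3)),((277.6,154.9),(229.2,146.3))]: print(tri(d,[a],s,[b]), onplane(d,[a],.289))
```

```text
(array([0.66445211, 0.08705217, 0.28871028]), np.float64(0.00035350132102493275)) [[0.66420831 0.08696315 0.289     ]]
(array([ 0.6554689 , -0.13262874,  0.28390627]), np.float64(5.5636938122314126e-05)) [[ 0.65424017 -0.13245307  0.289     ]]
```

```bash
python3 -m jog '[[-10,0,40,-8],[-20,0,80,-16],[-20,0,120,-24],[-20,0,160,-32],[-20,0,200,-40]]' 0.1
python3 -m jog '[[0,30,20,-8],[0,60,20,-16],[20,95,20,-24],[40,130,20,-32],[60,165,20,-40]]' 
python3 -m jog '[[10,30,0,-8],[12,60,0,-10],[12,66,0,-10],[12,66,0,-10],[12,66,0,-10]]' 
python3 -m jog '[[0,0,0,0],[0,0,0,0],[0,0,0,0],[0,0,0,0],[0,0,0,0]]'
python3 - <<'E'
from h import *
w=grab("wrist","w11.png")
print(proj(w,[[.66,-.0228,.2865],[.6644,.087,.2865],[.6555,-.1326,.2865]]))
E
```

```text
time: 30.55
tool_pos: [0.5878, -0.2538, 0.3543]
eef_rot: [180.0, 0.0, 137.2]
wrist_force: [-0.3, -0.7, 0.3]
opening: 0.0769
grip_force: 0.0
time: 31.05
tool_pos: [0.6486, -0.0877, 0.3726]
eef_rot: [180.0, 0.0, 97.2]
wrist_force: [1.0, 0.0, 0.3]
opening: 0.0772
grip_force: 0.0
time: 31.55
tool_pos: [0.6601, -0.0245, 0.3723]
eef_rot: [180.0, 0.1, 87.5]
wrist_force: [-1.1, -0.6, 0.4]
opening: 0.0766
grip_force: 0.0
time: 32.05
tool_pos: [0.6601, -0.0231, 0.3723]
eef_rot: [180.0, 0.0, 87.5]
wrist_force: [0.3, -0.1, 0.3]
opening: 0.0767
grip_force: 0.0
[[255.50105498 197.07142874]
 [254.69083676  47.04882181]
 [255.99090651 307.95992799]]
```

View pics/w11.png

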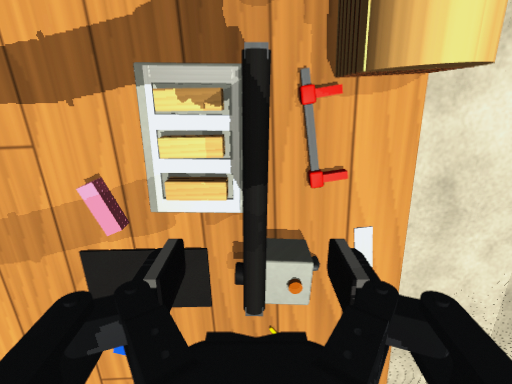

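```bash
python3 -m jog '[[0,0,-25,0],[0,0,-50,0],[0,0,-70,0],[0,0,-85,0],[0,0,-88,0]]' 0.1 50
python3 -m jog '[[0,0,0,0],[0,0,0,0],[0,0,0,0],[0,0,0,0],[0,0,0,0]]' 1 60
python3 -m jog '[[0,0,0,0],[0,0,0,0],[-5,0,0,0],[-11,0.5,0,0],[-22.5,1,-1,0]]' 1 60
```

```text
time: 32.6
tool_pos: [0.6592, -0.0232, 0.2823]
eef_rot: [-179.8, 0.0, 87.5]
wrist_force: [-0.2, -0.4, 0.0]
opening: 0.0771
grip_force: 0.0
time: 33.1
tool_pos: [0.6597, -0.0228, 0.2854]
eef_rot: [-180.0, 0.0, 87.5]
wrist_force: [-5.7, -0.2, 5.5]
opening: 0.0181
grip_force: 58.4
time: 33.6
tool_pos: [0.6397, -0.0218, 0.285]
eef_rot: [179.6, -0.0, 87.5]
wrist_force: [4.9, 1.0, 20.4]
opening: 0.0181
grip_force: 61.5
```

```bash
python3 -m jog '[[-11,0.5,0.5,0],[-22,1,-2,0],[-33,1.4,-5,0],[-44,1.8,-8,0],[-55,2.2,-11.5,0]]' 
python3 -m jog '[[-10,0.5,-4.5,0],[-20,0.9,-9,0],[-30,1.3,-15,0],[-39,1.6,-21,0],[-49,2.1,-27.5,0]]'
```

```text
time: 34.1
tool_pos: [0.5844, -0.0189, 0.2741]
eef_rot: [179.6, -0.1, 87.5]
wrist_force: [2.5, 1.0, 8.3]
opening: 0.0181
grip_force: 60.9
time: 34.6
tool_pos: [0.5358, -0.0163, 0.2463]
eef_rot: [179.6, -0.1, 87.5]
wrist_force: [10.8, 4.6, -2.2]
opening: 0.0178
grip_force: 64.5
```

```bash
python3 -m jog '[[-9,0.4,-7,0],[-17.5,0.7,-14,0],[-25.5,1,-22,0],[-33.5,1.4,-30,0],[-40.7,1.7,-38.6,0]]' 
python3 -m jog '[[-7,0.3,-9,0],[-13,0.6,-18,0],[-19,0.8,-28,0],[-24.5,1,-37.7,0],[-29.3,1.2,-48,0]]'
python3 -m jog '[[-4.3,0.2,-10.4,0],[-8,0.4,-21,0],[-11.3,0.5,-31.8,0],[-14,0.6,-42.7,0],[-16,0.7,-53.8,0]]'
python3 -m jog '[[-1,0,-7,0],[-2,0,-14,0],[-2.3,0,-20,0],[-2.5,0,-25,0],[-2.5,0,-28,0]]'
```

```text
time: 35.1
tool_pos: [0.4952, -0.0143, 0.2076]
eef_rot: [179.6, -0.1, 87.6]
wrist_force: [4.2, 4.4, 10.8]
opening: 0.018
grip_force: 67.9
time: 35.6
tool_pos: [0.4656, -0.0128, 0.1593]
eef_rot: [179.7, -0.1, 87.6]
wrist_force: [5.0, 6.4, 6.4]
opening: 0.0178
grip_force: 72.5
time: 36.1
tool_pos: [0.4484, -0.0119, 0.1049]
eef_rot: [179.8, -0.1, 87.6]
wrist_force: [0.6, 7.9, 10.1]
opening: 0.0181
grip_force: 77.4
time: 36.6
tool_pos: [0.445, -0.0117, 0.0766]
eef_rot: [179.9, -0.1, 87.6]
wrist_force: [-7.6, 8.1, 16.1]
opening: 0.0183
grip_force: 79.4
```

```bash
python3 -m jog '[[0,0,-1,0],[0,0,-2,0],[0,0,-3,0],[0,0,-4,0],[0,0,-4,0]]'
python3 -m jog '[[0,0,-1,0],[0,0,-2,0],[0,0,-2.5,0],[0,0,-2.5,0],[0,0,-2.5,0]]'
```

```text
time: 37.1
tool_pos: [0.4446, -0.0117, 0.0726]
eef_rot: [180.0, -0.1, 87.6]
wrist_force: [-4.4, 9.1, 9.6]
opening: 0.0183
grip_force: 80.1
time: 37.6
tool_pos: [0.4445, -0.0118, 0.0702]
eef_rot: [180.0, -0.1, 87.6]
wrist_force: [-4.6, 8.9, 10.3]
opening: 0.0177
grip_force: 80.2
```

```bash
python3 -m jog '[[0,0,-1,0],[0,0,-2,0],[0,0,-2,0],[0,0,-2,0],[0,0,-2,0]]'
python3 -m jog '[[0,0,-1,0],[0,0,-2,0],[0,0,-2,0],[0,0,-2,0],[0,0,-2,0]]'
```

```text
time: 38.1
tool_pos: [0.4445, -0.0117, 0.0682]
eef_rot: [180.0, -0.1, 87.6]
wrist_force: [-5.7, 9.4, 11.4]
opening: 0.0175
grip_force: 80.3
time: 38.6
tool_pos: [0.4445, -0.0117, 0.0662]
eef_rot: [180.0, -0.1, 87.6]
wrist_force: [-6.9, 9.9, 13.6]
opening: 0.0183
grip_force: 80.4
```

```bash
python3 -m jog '[[0,0,-1,0],[0,0,-2,0],[0,0,-2,0],[0,0,-2,0],[0,0,-2,0]]'
python3 -m jog '[[0,0,-1,0],[0,0,-2,0],[0,0,-2,0],[0,0,-2,0],[0,0,-2,0]]'
python3 - <<'E'
from h import *
s=grab("side"); d=grab("top")
o=np.zeros((600,800,3),np.uint8)
o[:,:400]=cv2.resize(cv2.cvtColor(s["image"],cv2.COLOR_RGB2BGR)[170:290,190:310],(400,600)); o[:400,400:]=cv2.resize(cv2.cvtColor(d["image"],cv2.COLOR_RGB2BGR)[140:240,195:295],(400,400)); cv2.imwrite("pics/c12.png",o)
E
```

```text
time: 39.1
tool_pos: [0.4445, -0.0117, 0.0643]
eef_rot: [180.0, -0.1, 87.6]
wrist_force: [-7.2, 9.2, 13.9]
opening: 0.0178
grip_force: 80.5
time: 39.6
tool_pos: [0.4444, -0.0117, 0.0628]
eef_rot: [180.0, -0.1, 87.6]
wrist_force: [-8.2, 9.3, 27.1]
opening: 0.0179
grip_force: 83.2
```

View pics/c12.png

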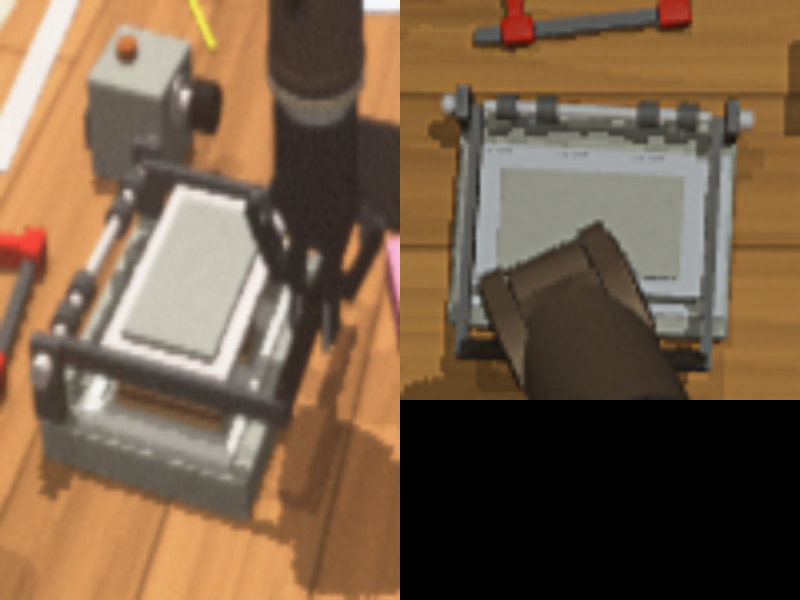

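```bash
python3 -m jog '[[0,0,-0.5,0],[0,0,-1,0],[0,0,-1,0],[0,0,-1,0],[0,0,-1,0]]'
python3 -m jog '[[0.2,0,8,0],[0.6,0,15,0],[1.3,0,23,0],[2.2,0,31,0],[3.3,0,39,0]]'
python3 -m jog '[[1.5,0,7.5,0],[3.2,0,15,0],[5.2,-0.2,22.5,0],[7.3,-0.3,30,0],[9.7,-0.4,37,0]]'
python3 -m jog '[[3,-0.1,7,0],[6,-0.2,14,0],[9,-0.4,21,0],[12.4,-0.5,28,0],[15.8,-0.7,34.8,0]]'
```

```text
time: 40.2
tool_pos: [0.4444, -0.0117, 0.0625]
eef_rot: [180.0, -0.1, 87.6]
wrist_force: [-11.8, 8.7, 39.7]
opening: 0.0184
grip_force: 84.4
time: 40.7
tool_pos: [0.4475, -0.0119, 0.1001]
eef_rot: [-180.0, -0.1, 87.6]
wrist_force: [-1.2, 8.4, 5.2]
opening: 0.0184
grip_force: 78.1
time: 41.2
tool_pos: [0.4569, -0.0124, 0.137]
eef_rot: [-179.9, -0.1, 87.6]
wrist_force: [-5.6, 7.8, 9.2]
opening: 0.0184
grip_force: 74.9
time: 41.7
tool_pos: [0.4719, -0.0132, 0.1716]
eef_rot: [-179.8, -0.1, 87.6]
wrist_force: [-2.9, 7.6, 2.6]
opening: 0.018
grip_force: 72.1
```

```bash
python3 -m jog '[[4,-0.1,6.5,0],[8,-0.2,13,0],[12.4,-0.4,19.5,0],[17,-0.7,25.6,0],[21.5,-0.9,31.5,0]]'
python3 -m jog '[[5,-0.2,5.7,0],[10.2,-0.4,11.3,0],[15.6,-0.6,16.8,0],[21,-0.8,22,0],[26.5,-1.1,27.2,0]]'
python3 -m jog '[[6,-0.2,4.8,0],[12,-0.4,9.4,0],[18,-0.7,13.9,0],[24.3,-1,18.2,0],[30.7,-1.3,22.3,0]]'
```

```text
time: 42.2
tool_pos: [0.4921, -0.0142, 0.2029]
eef_rot: [-179.7, -0.0, 87.6]
wrist_force: [-9.1, 6.7, 8.5]
opening: 0.0178
grip_force: 69.8
time: 42.7
tool_pos: [0.5186, -0.0156, 0.2308]
eef_rot: [-179.7, 0.0, 87.6]
wrist_force: [-14.9, 4.5, 22.1]
opening: 0.018
grip_force: 70.0
time: 43.2
tool_pos: [0.5512, -0.0174, 0.2531]
eef_rot: [-179.9, -0.0, 87.6]
wrist_force: [-11.2, 1.5, 22.4]
opening: 0.018
grip_force: 71.6
```

```bash
python3 -m jog '[[6,-0.3,5,0],[13,-0.5,9,0],[20,-0.8,12.5,0],[27,-1.1,15.5,0],[34,-1.4,18.3,0]]'
python3 -m jog '[[7,-0.3,2.8,0],[14,-0.6,5,0],[21,-0.9,7.2,0],[28.5,-1.2,9.2,0],[36.2,-1.5,11,0]]'
```

```text
time: 43.7
tool_pos: [0.5868, -0.0193, 0.2715]
eef_rot: [180.0, -0.0, 87.5]
wrist_force: [-1.2, 2.8, 6.1]
opening: 0.0177
grip_force: 67.1
time: 44.2
tool_pos: [0.6231, -0.0214, 0.2815]
eef_rot: [-180.0, 0.0, 87.5]
wrist_force: [-1.8, 2.9, -0.5]
opening: 0.0184
grip_force: 65.8
```

```bash
python3 -m jog '[[7,-0.3,1.5,0],[14,-0.6,2.5,0],[21,-0.9,3,0],[28,-1.2,3.5,0],[34,-1.4,3.5,0]]'
python3 -m jog '[[1,0,0,0],[2,0,0,0],[3,0,0,0],[4,0,0,0],[4,0,0,0]]'
```

```text
time: 44.7
tool_pos: [0.6572, -0.0232, 0.2849]
eef_rot: [-180.0, 0.0, 87.5]
wrist_force: [-2.5, 0.6, 5.3]
opening: 0.0182
grip_force: 65.7
time: 45.2
tool_pos: [0.6596, -0.0232, 0.2845]
eef_rot: [-179.8, 0.1, 87.5]
wrist_force: [-4.6, -1.7, -2.3]
opening: 0.0182
grip_force: 65.9
```

```bash
python3 -m jog '[[0,0,0,0],[0,0,0,0],[0,0,0,0],[0,0,0,0],[0,0,0,0]]' 0.1 60
python3 -m jog '[[0,0,20,0],[0,0,50,0],[0,0,80,0],[-20,0,90,8],[-50,0,90,16]]'
python3 -m jog '[[-40,20,0,8],[-80,40,0,16],[-120,60,0,24],[-150,75,0,32],[-160,75,0,40]]'
python3 -m jog '[[0,0,-30,8],[0,0,-60,16],[0,0,-90,24],[0,0,-120,32],[0,0,-120,34]]' 0.35
cat > bays.py <<'E'
from h import *
w=grab("wrist",__import__("sys").argv[1]); s=arm.get_state(); print(s["tool_pos"].round(4),s["eef_rot"].round(1))
h=cv2.cvtColor(w["image"],cv2.COLOR_RGB2HSV)
for a,r in blobs(cv2.inRange(h,(16,70,150),(34,255,255)),800,30000):
    X=onplane(w,[r[0]],.062)[0,:2]; print(int(a),np.round(r[0],1),X.round(4),np.round(axis(w,r,.062),3))
E
python3 bays.py w13.png
```

```text
time: 45.7
tool_pos: [0.661, -0.0227, 0.2853]
eef_rot: [180.0, -0.0, 87.5]
wrist_force: [0.1, 0.8, 0.3]
opening: 0.0769
grip_force: 0.0
time: 46.2
tool_pos: [0.6119, -0.0223, 0.3766]
eef_rot: [179.8, 0.0, 103.8]
wrist_force: [-0.2, -0.8, -0.1]
opening: 0.0773
grip_force: 0.0
time: 46.7
tool_pos: [0.448, 0.055, 0.3757]
eef_rot: [-180.0, 0.1, 144.1]
wrist_force: [1.0, 0.0, 0.5]
opening: 0.077
grip_force: 0.0
time: 47.2
tool_pos: [0.4488, 0.0515, 0.2518]
eef_rot: [-180.0, -0.3, 177.8]
wrist_force: [-0.6, -0.2, 0.3]
opening: 0.0558
grip_force: 0.0
[0.4497 0.0519 0.2534] [-180.    -0.2  177.8]
1335 [151.1 250.6] [ 0.5514 -0.0889] [1.78385e+02 9.30000e-02 3.20000e-02]
1671 [263.5 253. ] [0.5607 0.0552] [1.79003e+02 1.00000e-01 3.10000e-02]
1096 [206.8 252. ] [ 0.5563 -0.0177] [1.78434e+02 1.01000e-01 3.20000e-02]
827 [ 90.  199.5] [ 0.479  -0.1513] [8.7764e+01 6.6000e-02 4.1000e-02]
828 [171.5 114. ] [ 0.3834 -0.0404] [8.7882e+01 1.2900e-01 2.6000e-02]
16879 [455.5 138.5] [0.4228 0.2749] [13.433  0.225  0.111]
1439 [271.6  44.5] [0.3191 0.0708] [9.2776e+01 8.8000e-02 2.8000e-02]
912 [456.1  30.3] [0.3144 0.2557] [9.2279e+01 1.0600e-01 2.4000e-02]
```

View pics/w13.png

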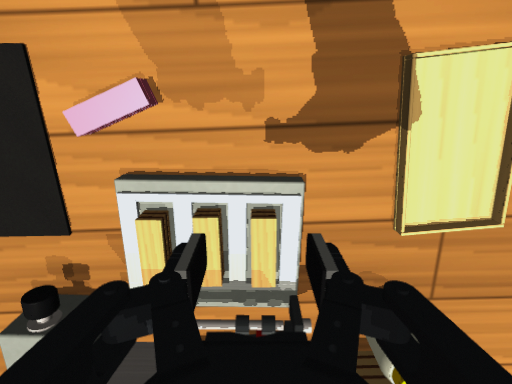

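Run:
```python
from h import *
d=grab("top"); w=grab("wrist")
im=cv2.cvtColor(cv2.imread("pics/top0.png"),cv2.COLOR_BGR2RGB)
m=wood({"image":im}); m[:,:120]=0; m[:,185:]=0; m[:190]=0; m[280:]=0
m=cv2.morphologyEx(m,cv2.MORPH_CLOSE,np.ones((3,3)))
a,r=max(blobs(m,500,9000)); b=cv2.boxPoints(r); print(a,r); print(onplane(d,b,.024).round(4),onplane(d,[r[0]],.024).round(4),axis(d,r,.024))
print("wrist left corners",onplane(w,[(403,55),(395,234)],.024).round(4))
mw=wood(w); mw[:,:380]=0; mw[260:]=0
for a,q in blobs(mw,1000,90000): print(a,q,onplane(w,cv2.boxPoints(q),.005).round(4).tolist())
```

```text
2398.5 ((150.41453552246094, 230.93618774414062), (67.06275939941406, 39.41145324707031), 88.09085083007812)
[[0.5564 0.3921 0.024 ]
 [0.5613 0.2505 0.024 ]
 [0.3226 0.2348 0.024 ]
 [0.318  0.3731 0.024 ]] [[0.4381 0.3126 0.024 ]] (np.float64(3.7786228137231035), np.float64(0.23927573877452707), np.float64(0.1416710307667608))
wrist left corners [[0.3336 0.2265 0.024 ]
 [0.5655 0.2432 0.024 ]]
15769.5 ((455.16162109375, 133.46292114257812), (98.92826843261719, 199.96717834472656), 6.254032611846924) [[0.565, 0.2522, 0.005], [0.3039, 0.2485, 0.005], [0.3215, 0.3666, 0.005], [0.5889, 0.3997, 0.005]]
```

```bash
python3 -m jog '[[0,30,0,-8],[0,60,0,-16],[0,90,0,-24],[0,120,0,-32],[0,150,0,-40]]'
python3 -m jog '[[-5,30,0,-8],[-10,38,0,-16],[-10,38,0,-24],[-10,38,0,-32],[-10,38,0,-40]]'
python3 -m jog '[[0,0,0,-4],[0,0,0,-4],[0,0,0,-4],[0,0,0,-4],[0,0,0,-4]]'
cat > tray.py <<'E'
from h import *
w=grab("wrist","tray.png"); print(arm.get_state()["tool_pos"].round(4),arm.get_state()["eef_rot"].round(1))
h=cv2.cvtColor(w["image"],cv2.COLOR_RGB2HSV)
m=cv2.inRange(h,(24,50,120),(34,255,255)); m[225:]=0
m=cv2.morphologyEx(m,cv2.MORPH_OPEN,np.ones((3,3)))
for a,r in blobs(m,1500,90000): print(int(a),np.round(r[0],1),np.round(r[1],1),round(r[2],1)); print(onplane(w,cv2.boxPoints(r),.024).round(4).tolist(),onplane(w,[r[0]],.024).round(4))
for row in(70,100,130): print(row,[ (c,h[row,c].tolist()) for c in range(130,380,5)] if row==100 else "")
E
python3 tray.py
```

```text
time: 47.85
tool_pos: [0.4513, 0.2038, 0.2561]
eef_rot: [179.9, 0.1, 137.1]
wrist_force: [0.4, -0.7, 0.6]
opening: 0.0554
grip_force: 0.0
time: 48.35
tool_pos: [0.4412, 0.2409, 0.2561]
eef_rot: [179.9, -0.0, 97.1]
wrist_force: [0.0, 0.7, 0.3]
opening: 0.0557
grip_force: 0.0
time: 48.85
tool_pos: [0.4409, 0.2402, 0.2552]
eef_rot: [180.0, -0.0, 93.5]
wrist_force: [0.4, -0.4, -0.2]
opening: 0.0556
grip_force: 0.0
[0.4409 0.2402 0.2551] [180.   -0.   93.5]
11218 [261.5  97.5] [103. 177.] 90.0
[[0.3378, 0.367, 0.024], [0.5413, 0.3794, 0.024], [0.5613, 0.2611, 0.024], [0.3339, 0.2473, 0.024]] [[0.4433 0.3172 0.024 ]]
70 
100 [(130, [14, 183, 117]), (135, [14, 185, 120]), (140, [15, 185, 116]), (145, [14, 186, 118]), (150, [14, 183, 128]), (155, [14, 184, 126]), (160, [15, 181, 121]), (165, [19, 145, 180]), (170, [18, 144, 69]), (175, [19, 143, 187]), (180, [19, 142, 187]), (185, [19, 143, 187]), (190, [19, 144, 188]), (195, [19, 145, 187]), (200, [19, 142, 188]), (205, [19, 142, 188]), (210, [19, 142, 188]), (215, [19, 144, 188]), (220, [19, 143, 189]), (225, [19, 142, 188]), (230, [19, 142, 188]), (235, [19, 143, 189]), (240, [19, 143, 189]), (245, [19, 142, 188]), (250, [19, 142, 188]), (255, [19, 142, 188]), (260, [19, 145, 188]), (265, [19, 143, 187]), (270, [19, 145, 187]), (275, [19, 145, 187]), (280, [19, 143, 186]), (285, [32, 85, 232]), (290, [32, 84, 232]), (295, [32, 84, 231]), (300, [32, 84, 231]), (305, [32, 85, 231]), (310, [32, 86, 231]), (315, [32, 86, 232]), (320, [32, 86, 231]), (325, [32, 87, 231]), (330, [32, 87, 232]), (335, [32, 87, 231]), (340, [31, 89, 231]), (345, [24, 124, 200]), (350, [18, 146, 61]), (355, [29, 103, 205]), (360, [14, 185, 135]), (365, [14, 185, 128]), (370, [14, 187, 120]), (375, [14, 182, 116])]
130
```

Run:
```python
from h import *
w=grab("wrist"); h=cv2.cvtColor(w["image"],cv2.COLOR_RGB2HSV)
m=cv2.inRange(h,(16,40,40),(36,165,255)); m[232:]=0
m=cv2.morphologyEx(cv2.morphologyEx(m,cv2.MORPH_CLOSE,np.ones((7,7))),cv2.MORPH_OPEN,np.ones((7,7)))
a,r=max(blobs(m,3000,90000)); print(a,r)
for c in cv2.findContours(m,cv2.RETR_EXTERNAL,cv2.CHAIN_APPROX_NONE)[0]:
    if cv2.contourArea(c)==a:
        q=cv2.approxPolyDP(c,8,True).reshape(-1,2); print(q.tolist()); X=onplane(w,q,.024)[:,:2]; print(X.round(4).tolist(),X.mean(0)); print(np.linalg.norm(np.roll(X,-1,0)-X,axis=1).round(4))
        d=grab("top"); print(onplane(d,[(150.41,230.94)],.024))
```

```text
22853.0 ((259.5, 98.0), (120.0, 203.0), 90.0)
[[361, 39], [158, 39], [170, 158], [349, 158]]
[[0.5526, 0.3872], [0.3209, 0.3731], [0.3296, 0.2352], [0.5619, 0.2493]] [0.4412546  0.31118781]
[0.2321 0.1381 0.2328 0.1382]
[[0.43813343 0.31266311 0.024     ]]
```

```bash
python3 -m jog '[[20,-30,0,8],[40,-60,0,16],[60,-90,0,24],[80,-120,0,32],[100,-150,0,40]]' 0.35
python3 -m jog '[[10,-20,0,8],[20,-33,0,16],[20,-33,0,24],[20,-33,0,32],[20,-33,0,40]]'
python3 -m jog '[[0,0,-30,4.5],[0,0,-70,4.5],[0,0,-110,4.5],[0,0,-140,4.5],[0,0,-160,4.5]]'
python3 bays.py b1.png | head -4
python3 -m jog '[[0,0,-15,0],[0,0,-30,0],[0,0,-38,0],[0,0,-39,0],[0,0,-39,0]]'
```

```text
time: 49.5
tool_pos: [0.5415, 0.0889, 0.2551]
eef_rot: [180.0, 0.0, 133.9]
wrist_force: [1.2, -1.2, 0.7]
opening: 0.0556
grip_force: 0.0
time: 50.0
tool_pos: [0.5609, 0.0569, 0.2549]
eef_rot: [180.0, -0.0, 173.8]
wrist_force: [0.7, 0.5, -0.6]
opening: 0.0553
grip_force: 0.0
time: 50.5
tool_pos: [0.5597, 0.0567, 0.0925]
eef_rot: [-180.0, -0.2, 178.0]
wrist_force: [-0.3, 0.1, -0.0]
opening: 0.0554
grip_force: 0.0
[0.5586 0.0564 0.0903] [-180.    -0.3  178. ]
3998 [255.5 255. ] [0.5775 0.054 ] [1.79518e+02 6.50000e-02 3.10000e-02]
6460 [ 24.2 231. ] [ 0.5549 -0.0895] [1.7699e+02 1.0400e-01 3.0000e-02]
1206 [252.5 176.5] [0.5247 0.0542] [8.7947e+01 2.9000e-02 2.6000e-02]
time: 51.05
tool_pos: [0.561, 0.0573, 0.0562]
eef_rot: [180.0, 0.0, 178.0]
wrist_force: [0.6, 0.2, -0.1]
opening: 0.0558
grip_force: 0.0
```

```bash
python3 -m jog '[[0,0,0,0],[0,0,0,0],[0,0,0,0],[0,0,0,0],[0,0,0,0]]' 1 60
python3 -m jog '[[0,0,10,0],[0,0,30,0],[0,0,70,0],[0,0,110,0],[0,0,150,0]]' 1 60
python3 -m jog '[[0,30,30,-8],[-10,60,30,-16],[-20,90,30,-24],[-30,130,30,-32],[-40,170,30,-40]]' 
python3 -m jog '[[-10,30,0,-8],[-18,60,0,-16],[-18,88,0,-24],[-18,88,0,-32],[-18,88,0,-40]]' 
python3 -m jog '[[0,0,-40,-4.5],[0,0,-80,-4.5],[0,0,-120,-4.5],[0,0,-155,-4.5],[0,0,-175,-4.5]]'
python3 -m jog '[[0,0,-10,0],[0,0,-20,0],[0,0,-26,0],[0,0,-28,0],[0,0,-28,0]]'
```

```text
time: 51.55
tool_pos: [0.5614, 0.0575, 0.057]
eef_rot: [180.0, 0.1, 178.0]
wrist_force: [-1.2, 0.2, 5.7]
opening: 0.0306
grip_force: 60.7
time: 52.05
tool_pos: [0.5604, 0.0573, 0.2081]
eef_rot: [180.0, -0.0, 178.0]
wrist_force: [1.2, -0.2, -0.8]
opening: 0.031
grip_force: 59.9
time: 52.55
tool_pos: [0.5202, 0.2282, 0.2369]
eef_rot: [180.0, 0.0, 137.6]
wrist_force: [0.8, 0.9, -0.9]
opening: 0.0308
grip_force: 59.9
time: 53.05
tool_pos: [0.5019, 0.3167, 0.2366]
eef_rot: [-180.0, -0.0, 97.8]
wrist_force: [0.1, 0.0, -0.7]
opening: 0.0306
grip_force: 59.9
time: 53.55
tool_pos: [0.5015, 0.3143, 0.0588]
eef_rot: [-179.8, 0.1, 93.5]
wrist_force: [1.1, -0.2, -0.2]
opening: 0.0308
grip_force: 59.9
time: 54.05
tool_pos: [0.5031, 0.3155, 0.0335]
eef_rot: [180.0, -0.0, 93.5]
wrist_force: [0.2, -0.2, -1.7]
opening: 0.0308
grip_force: 59.9
```

```bash
python3 -m jog '[[0,0,-1,0],[0,0,-2,0],[0,0,-2.5,0],[0,0,-2.5,0],[0,0,-2.5,0]]'
python3 -m jog '[[0,0,0,0],[0,0,0,0],[0,0,0,0],[0,0,0,0],[0,0,0,0]]' 0.48
python3 -m jog '[[0,0,20,0],[0,0,60,0],[0,-20,110,0],[0,-50,160,0],[0,-75,220,0]]' 0.35
python3 -m jog '[[0,0,0,0],[0,0,0,0],[0,0,0,0],[0,0,0,0],[0,0,0,0]]'
cat > tr2.py <<'E'
from h import *
w=grab("wrist","t2.png"); h=cv2.cvtColor(w["image"],cv2.COLOR_RGB2HSV)
# blank tops vs tray: local edges
g=cv2.cvtColor(w["image"],cv2.COLOR_RGB2GRAY); e=cv2.Canny(g,60,150)
for x in(.36,.38,.44,.50): 
    p=proj(w,[[x,.312,.005],[x,.312,.037]]); print(x,p.round(0).tolist())
row=int(proj(w,[[.44,.312,.037]])[0,1]); c0=int(proj(w,[[.33,.312,.024]])[0,0])-15; c1=int(proj(w,[[.56,.312,.024]])[0,0])+15
for rr in (row-12,row+12): print(rr,[(c,*onplane(w,[(c,rr)],.037)[0,:2].round(3)) for c in range(max(c0,0),min(c1,511)) if e[rr,c]])
E
python3 tr2.py
```

```text
time: 54.55
tool_pos: [0.5032, 0.3156, 0.0319]
eef_rot: [179.9, -0.0, 93.5]
wrist_force: [-2.6, -1.5, 10.9]
opening: 0.0308
grip_force: 61.5
time: 55.05
tool_pos: [0.5028, 0.3152, 0.0304]
eef_rot: [-180.0, 0.0, 93.5]
wrist_force: [-0.4, -0.4, -0.3]
opening: 0.0443
grip_force: 0.0
time: 55.55
tool_pos: [0.5024, 0.2498, 0.2272]
eef_rot: [-180.0, 0.0, 93.5]
wrist_force: [1.0, -1.2, -0.3]
opening: 0.0558
grip_force: 0.0
time: 56.05
tool_pos: [0.5022, 0.2515, 0.2246]
eef_rot: [-179.9, 0.0, 93.6]
wrist_force: [0.2, 0.3, -1.0]
opening: 0.0553
grip_force: 0.0
0.36 [[140.0, 104.0], [128.0, 105.0]]
0.38 [[157.0, 105.0], [147.0, 106.0]]
0.44 [[207.0, 108.0], [202.0, 110.0]]
0.5 [[257.0, 112.0], [258.0, 113.0]]
97 [(100, np.float64(0.331), np.float64(0.318)), (103, np.float64(0.334), np.float64(0.318)), (111, np.float64(0.343), np.float64(0.319)), (238, np.float64(0.478), np.float64(0.327)), (268, np.float64(0.51), np.float64(0.329)), (276, np.float64(0.519), np.float64(0.33)), (289, np.float64(0.533), np.float64(0.331)), (302, np.float64(0.546), np.float64(0.332)), (306, np.float64(0.551), np.f
[... 437 characters left out ...]
64(0.44), np.float64(0.3)), (239, np.float64(0.48), np.float64(0.302)), (240, np.float64(0.481), np.float64(0.302)), (241, np.float64(0.482), np.float64(0.303)), (244, np.float64(0.486), np.float64(0.303)), (245, np.float64(0.487), np.float64(0.303)), (275, np.float64(0.52), np.float64(0.305)), (276, np.float64(0.521), np.float64(0.305)), (278, np.float64(0.523), np.float64(0.305)), (279, np.float64(0.524), np.float64(0.305)), (280, np.float64(0.525), np.float64(0.305)), (281, np.float64(0.526), np.float64(0.305)), (282, np.float64(0.527), np.float64(0.305)), (300, np.float64(0.547), np.float64(0.307)), (305, np.float64(0.552), np.float64(0.307)), (309, np.float64(0.557), np.float64(0.307))]
```

```bash
python3 -m jog '[[-10,-30,10,8],[-20,-70,20,16],[-30,-110,20,24],[-40,-150,20,32],[-50,-190,20,40]]' 0.35
python3 -m jog '[[0,-30,0,8],[0,-60,0,16],[0,-76,0,24],[0,-76,0,32],[0,-76,0,40]]'
python3 -m jog '[[0,0,0,4.5],[0,0,0,4.5],[0,0,0,4.5],[0,0,0,4.5],[0,0,0,4.5]]'
python3 bays.py b2.png
```

```text
time: 56.6
tool_pos: [0.4527, 0.0618, 0.2454]
eef_rot: [-180.0, -0.0, 133.4]
wrist_force: [0.7, -0.5, 0.0]
opening: 0.0556
grip_force: 0.0
time: 57.1
tool_pos: [0.4533, -0.0134, 0.2454]
eef_rot: [180.0, -0.0, 173.4]
wrist_force: [0.1, -0.3, -0.3]
opening: 0.0555
grip_force: 0.0
time: 57.6
tool_pos: [0.4534, -0.0127, 0.2458]
eef_rot: [180.0, -0.0, 177.5]
wrist_force: [0.0, -0.8, -0.2]
opening: 0.0555
grip_force: 0.0
[ 0.4534 -0.0126  0.2458] [180.   -0.  177.6]
820 [200.6 250.9] [ 0.5564 -0.0887] [1.78719e+02 1.03000e-01 3.20000e-02]
1747 [256.5 248.5] [ 0.5562 -0.018 ] [1.78372e+02 9.90000e-02 3.30000e-02]
1453 [395.9 201.8] [0.5006 0.1501] [8.937e+01 1.050e-01 3.300e-02]
1386 [134. 196.] [ 0.4795 -0.1593] [8.7485e+01 6.9000e-02 4.3000e-02]
1064 [395.3 169. ] [0.4602 0.1449] [9.6914e+01 1.1500e-01 4.5000e-02]
1053 [252.5 148. ] [ 0.4287 -0.017 ] [8.215e+01 2.130e-01 2.900e-02]
1348 [227.8 109.4] [ 0.3861 -0.0415] [8.9467e+01 1.4600e-01 2.4000e-02]
1419 [110.5 101.8] [ 0.3731 -0.1649] [7.8897e+01 6.2000e-02 5.5000e-02]
1343 [279.   83.5] [0.3626 0.0138] [8.7443e+01 8.1000e-02 4.2000e-02]
7713 [481.  134.5] [0.4253 0.2336] [13.411  0.219  0.059]
1305 [462.7  24.1] [0.3169 0.1934] [9.3131e+01 9.3000e-02 2.8000e-02]
4003 [271.2  30.1] [0.3131 0.007 ] [8.6168e+01 1.0500e-01 5.2000e-02]
```

```bash
python3 -m jog '[[40,-4,-10,0],[80,-4,-40,0],[104,-4,-80,0],[104,-4,-120,0],[104,-4,-155,0]]' 0.35
python3 -m jog '[[0,0,-15,0],[0,0,-27,0],[0,0,-33,0],[0,0,-35,0],[0,0,-35,0]]'
python3 -m jog '[[0,0,0,0],[0,0,0,0],[0,0,0,0],[0,0,0,0],[0,0,0,0]]' 1 60
python3 -m jog '[[0,0,10,0],[0,0,30,0],[0,0,70,0],[0,0,110,0],[0,0,150,0]]' 1 60
python3 -m jog '[[-10,35,30,-8],[-20,75,30,-16],[-40,115,30,-24],[-60,150,30,-32],[-80,190,30,-40]]' 
python3 -m jog '[[-15,40,0,-8],[-36,80,0,-16],[-36,120,0,-24],[-36,138,0,-32],[-36,138,0,-40]]' 
python3 -m jog '[[0,0,-40,-4],[0,0,-80,-4],[0,0,-120,-4],[0,0,-155,-4],[0,0,-175,-4]]'
python3 -m jog '[[0,0,-10,0],[0,0,-20,0],[0,0,-26,0],[0,0,-28,0],[0,0,-28,0]]'
```

```text
time: 58.15
tool_pos: [0.5576, -0.0166, 0.0885]
eef_rot: [180.0, -0.1, 177.6]
wrist_force: [0.3, 0.0, -1.0]
opening: 0.0553
grip_force: 0.0
time: 58.65
tool_pos: [0.5581, -0.0168, 0.0568]
eef_rot: [-180.0, 0.1, 177.6]
wrist_force: [-0.1, -0.3, 0.3]
opening: 0.0554
grip_force: 0.0
time: 59.15
tool_pos: [0.5582, -0.0168, 0.057]
eef_rot: [-180.0, 0.1, 177.6]
wrist_force: [-1.2, -1.1, 6.4]
opening: 0.0303
grip_force: 60.1
time: 59.65
tool_pos: [0.5571, -0.0166, 0.2082]
eef_rot: [180.0, 0.0, 177.6]
wrist_force: [1.8, -0.3, -1.6]
opening: 0.0306
grip_force: 59.5
time: 60.15
tool_pos: [0.4764, 0.1741, 0.2368]
eef_rot: [180.0, 0.0, 137.2]
wrist_force: [0.3, 1.0, -0.4]
opening: 0.0305
grip_force: 59.5
time: 60.65
tool_pos: [0.44, 0.3151, 0.2368]
eef_rot: [180.0, -0.1, 97.6]
wrist_force: [0.9, 0.2, -1.0]
opening: 0.0307
grip_force: 59.6
time: 61.15
tool_pos: [0.4404, 0.3104, 0.059]
eef_rot: [-179.9, 0.1, 93.6]
wrist_force: [0.2, -0.4, -0.9]
opening: 0.0307
grip_force: 59.5
time: 61.65
tool_pos: [0.4417, 0.3115, 0.0333]
eef_rot: [180.0, -0.0, 93.6]
wrist_force: [-0.2, -0.5, 0.1]
opening: 0.0309
grip_force: 59.5
```

```bash
python3 -m jog '[[0,0,-1,0],[0,0,-2,0],[0,0,-2.5,0],[0,0,-2.5,0],[0,0,-2.5,0]]'
python3 -m jog '[[0,0,0,0],[0,0,0,0],[0,0,0,0],[0,0,0,0],[0,0,0,0]]' 0.48
python3 -m jog '[[0,0,20,0],[0,0,60,0],[0,-20,110,0],[0,-50,160,0],[0,-75,220,0]]' 0.35
python3 -m jog '[[0,-40,0,8],[0,-80,0,16],[0,-120,0,24],[0,-160,0,32],[11,-200,0,40]]' 
python3 -m jog '[[0,-40,0,8],[0,-80,0,16],[0,-120,0,24],[0,-122,0,32],[0,-122,0,40]]'
python3 -m jog '[[0,0,0,4],[0,0,0,4],[0,0,0,4],[0,0,0,4],[0,0,0,4]]'
python3 bays.py b3.png | head -4
```

```text
time: 62.15
tool_pos: [0.4419, 0.3115, 0.032]
eef_rot: [179.9, -0.0, 93.6]
wrist_force: [-2.5, -3.2, 16.8]
opening: 0.0307
grip_force: 61.7
time: 62.65
tool_pos: [0.4414, 0.3112, 0.0302]
eef_rot: [-180.0, 0.0, 93.6]
wrist_force: [0.4, -0.6, 0.7]
opening: 0.0441
grip_force: 0.0
time: 63.15
tool_pos: [0.4409, 0.2458, 0.2269]
eef_rot: [-180.0, 0.0, 93.6]
wrist_force: [0.6, -0.9, 0.4]
opening: 0.0555
grip_force: 0.0
time: 63.65
tool_pos: [0.4504, 0.05, 0.2257]
eef_rot: [-180.0, 0.0, 133.1]
wrist_force: [1.4, 0.3, 0.9]
opening: 0.0552
grip_force: 0.0
time: 64.15
tool_pos: [0.4512, -0.0727, 0.2254]
eef_rot: [-180.0, -0.0, 172.9]
wrist_force: [0.1, -0.1, 0.0]
opening: 0.0556
grip_force: 0.0
time: 64.65
tool_pos: [0.4515, -0.0703, 0.2256]
eef_rot: [-180.0, -0.0, 176.7]
wrist_force: [-0.0, -0.5, 0.5]
opening: 0.0556
grip_force: 0.0
[ 0.4515 -0.0704  0.2256] [-180.    -0.   176.7]
1237 [ 17.5 335.9] [ 0.652  -0.3956] [1.27519e+02 1.11000e-01 4.40000e-02]
2817 [ 87.2 259.8] [ 0.5452 -0.2785] [9.5104e+01 2.1100e-01 4.8000e-02]
1539 [453.3 250.7] [0.5586 0.1542] [8.9041e+01 1.3100e-01 3.4000e-02]
```

```bash
python3 bays.py b3.png | grep -E "0\.[56].*-0\.[01]"
python3 - <<'E'
from h import *
w=grab("wrist"); h=cv2.cvtColor(w["image"],cv2.COLOR_RGB2HSV)
p=proj(w,[[.556,-.088,.062]])[0]; print(p)
x,y=map(int,p); print(h[y,x-40:x+41:4].tolist()); print(h[y-60:y+61:8,x].tolist())
E
```

```text
1920 [246.  259.5] [ 0.5566 -0.09  ] [1.76904e+02 1.00000e-01 3.20000e-02]
[247.64530891 258.9913896 ]
[[15, 182, 165], [100, 6, 238], [100, 6, 245], [100, 6, 245], [100, 6, 245], [100, 6, 245], [40, 24, 159], [26, 121, 240], [28, 109, 240], [27, 117, 240], [26, 118, 240], [27, 114, 240], [28, 109, 240], [25, 123, 240], [37, 27, 86], [54, 5, 240], [43, 7, 242], [43, 7, 242], [53, 4, 243], [50, 6, 243], [36, 24, 169]]
[[103, 7, 246], [37, 25, 182], [15, 169, 59], [19, 152, 111], [25, 124, 241], [26, 123, 240], [26, 121, 240], [27, 121, 240], [26, 117, 240], [27, 116, 240], [21, 138, 241], [21, 136, 241], [21, 138, 241], [34, 23, 88], [33, 24, 117], [16, 180, 214]]
```

```bash
python3 -m jog '[[40,-10,0,0],[80,-18,-20,0],[105,-18,-60,0],[105,-18,-100,0],[105,-18,-135,0]]' 0.35
python3 -m jog '[[0,0,-15,0],[0,0,-27,0],[0,0,-33,0],[0,0,-35,0],[0,0,-35,0]]'
python3 -m jog '[[0,0,0,0],[0,0,0,0],[0,0,0,0],[0,0,0,0],[0,0,0,0]]' 1 60
python3 -m jog '[[0,0,10,0],[0,0,30,0],[0,0,70,0],[0,0,110,0],[0,0,150,0]]' 1 60
python3 -m jog '[[-10,35,30,-8],[-30,75,30,-16],[-50,115,30,-24],[-70,155,30,-32],[-90,195,30,-40]]' 
python3 -m jog '[[-25,40,0,-8],[-50,80,0,-16],[-70,120,0,-24],[-88,160,0,-32],[-88,200,0,-40]]' 
python3 -m jog '[[0,1,0,-3],[0,1,-35,-3],[0,1,-80,-3],[0,1,-125,-3],[0,1,-165,-3]]'
python3 -m jog '[[0,0,-15,0],[0,0,-28,0],[0,0,-36,0],[0,0,-38,0],[0,0,-38,0]]'
```

```text
time: 65.3
tool_pos: [0.5567, -0.0883, 0.0884]
eef_rot: [180.0, -0.0, 176.7]
wrist_force: [-0.0, -0.2, -0.7]
opening: 0.0555
grip_force: 0.0
time: 65.8
tool_pos: [0.5572, -0.0886, 0.0566]
eef_rot: [-180.0, 0.1, 176.7]
wrist_force: [-0.5, 0.5, 0.5]
opening: 0.0558
grip_force: 0.0
time: 66.3
tool_pos: [0.5573, -0.0886, 0.0568]
eef_rot: [-180.0, 0.1, 176.7]
wrist_force: [-1.0, -0.4, 5.4]
opening: 0.0306
grip_force: 60.4
time: 66.8
tool_pos: [0.5562, -0.0883, 0.208]
eef_rot: [180.0, 0.0, 176.8]
wrist_force: [0.3, -0.9, -0.6]
opening: 0.0308
grip_force: 59.5
time: 67.3
tool_pos: [0.4655, 0.1076, 0.2366]
eef_rot: [179.9, 0.0, 136.5]
wrist_force: [0.8, 0.3, -0.2]
opening: 0.0313
grip_force: 59.6
time: 67.8
tool_pos: [0.3774, 0.301, 0.2367]
eef_rot: [180.0, 0.0, 99.5]
wrist_force: [1.6, -0.5, -0.7]
opening: 0.0308
grip_force: 59.6
time: 68.3
tool_pos: [0.3795, 0.301, 0.0698]
eef_rot: [180.0, -0.0, 96.8]
wrist_force: [0.9, 0.2, -0.7]
opening: 0.0306
grip_force: 59.6
time: 68.8
tool_pos: [0.38, 0.3014, 0.0333]
eef_rot: [179.9, -0.0, 96.8]
wrist_force: [0.3, -0.1, -0.2]
opening: 0.0306
grip_force: 59.6
```

```bash
python3 -m jog '[[0,0,4,0],[-1,3,4,-1.5],[-1,6,4,-3.3],[-1,6,4,-3.3],[-1,6,4,-3.3]]'
python3 -m jog '[[0,0,-2,0],[0,0,-4,0],[0,0,-5.5,0],[0,0,-6,0],[0,0,-6,0]]'
python3 -m jog '[[0,0,0,0],[0,0,0,0],[0,0,0,0],[0,0,0,0],[0,0,0,0]]' 0.48
python3 -m jog '[[0,0,20,0],[0,0,60,0],[20,-20,110,0],[40,-50,160,0],[60,-70,220,0]]' 0.35
python3 -m jog '[[0,0,0,0],[0,0,0,0],[0,0,0,0],[0,0,0,0],[0,0,0,0]]'
python3 - <<'E'
from h import *
w=grab("wrist"); g=cv2.cvtColor(w["image"],cv2.COLOR_RGB2GRAY); e=cv2.Canny(g,60,150); h=cv2.cvtColor(w["image"],cv2.COLOR_RGB2HSV)
print(arm.get_state()["tool_pos"].round(4))
for y0 in(.285,.335):
    r=int(round(proj(w,[[.44,y0,.037]])[0,1])); a=int(proj(w,[[.32,y0,.024]])[0,0]); b=int(proj(w,[[.57,y0,.024]])[0,0])
    print(r,[(c,*onplane(w,[(c,r)],.037)[0,:2].round(3).tolist()) for c in range(a,b) if e[r,c]])
for x0,yc in((.3785,.308),(.4412,.3115),(.503,.3155)):
    c=int(round(proj(w,[[x0,yc,.037]])[0,0])); a=int(proj(w,[[x0,yc+.085,.02]])[0,1]); b=int(proj(w,[[x0,yc-.08,.02]])[0,1])
    print("col",c,[(r,*onplane(w,[(c,r)],.037)[0,:2].round(3).tolist()) for r in range(max(a,0),b) if e[r,c]])
E
```

```text
time: 69.3
tool_pos: [0.3786, 0.3072, 0.0367]
eef_rot: [180.0, -0.0, 93.5]
wrist_force: [0.1, -0.3, -1.2]
opening: 0.031
grip_force: 59.6
time: 69.8
tool_pos: [0.3786, 0.3069, 0.0317]
eef_rot: [180.0, 0.0, 93.5]
wrist_force: [-5.0, -5.3, 22.9]
opening: 0.0307
grip_force: 62.6
time: 70.3
tool_pos: [0.3785, 0.307, 0.0305]
eef_rot: [-180.0, 0.0, 93.5]
wrist_force: [0.3, 0.2, -0.3]
opening: 0.0444
grip_force: 0.0
time: 70.8
tool_pos: [0.4279, 0.2473, 0.2209]
eef_rot: [-180.0, 0.0, 93.5]
wrist_force: [1.0, 0.1, -0.1]
opening: 0.0553
grip_force: 0.0
time: 71.3
tool_pos: [0.4269, 0.2492, 0.2184]
eef_rot: [-179.9, 0.0, 93.6]
wrist_force: [0.1, -0.3, 0.2]
opening: 0.0552
grip_force: 0.0
[0.4271 0.2492 0.2186]
138 [(170, 0.331, 0.278), (174, 0.335, 0.278), (178, 0.339, 0.278), (206, 0.37, 0.28), (207, 0.371, 0.28), (214, 0.379, 0.281), (230, 0.396, 0.282), (232, 0.398, 0.282), (256, 0.425, 0.284), (259, 0.428, 0.284), (265, 0.434, 0.284), (272, 0.442, 0.285), (306, 0.479, 0.287), (310, 0.484, 0.287), (315, 0.489, 0.288), (364, 0.543, 0.291), (371, 0.55, 0.291), (375, 0.555, 0.292)]
89 [(165, 0
[... 410 characters left out ...]
54), (134, 0.379, 0.285), (135, 0.379, 0.284), (136, 0.379, 0.283), (137, 0.379, 0.282), (138, 0.379, 0.281), (139, 0.379, 0.28), (140, 0.379, 0.279), (141, 0.379, 0.278), (162, 0.379, 0.254), (166, 0.379, 0.249), (169, 0.379, 0.246), (172, 0.379, 0.242)]
col 273 [(40, 0.435, 0.381), (42, 0.436, 0.379), (47, 0.436, 0.374), (50, 0.436, 0.372), (59, 0.437, 0.364), (63, 0.437, 0.36), (101, 0.44, 0.323), (136, 0.443, 0.287), (162, 0.445, 0.258), (166, 0.446, 0.253), (169, 0.446, 0.25), (172, 0.446, 0.246)]
col 331 [(42, 0.493, 0.382), (47, 0.493, 0.378), (49, 0.494, 0.376), (59, 0.495, 0.367), (63, 0.496, 0.363), (162, 0.511, 0.262), (166, 0.511, 0.257), (169, 0.512, 0.254), (173, 0.512, 0.249)]
```

```bash
python3 -m jog '[[0,-30,20,0],[0,-60,50,0],[-30,-100,80,0],[-60,-140,100,0],[-60,-180,100,0]]'
python3 -m jog '[[0,0,0,0],[0,0,0,0],[0,0,0,0],[0,0,0,0],[0,0,0,0]]'
python3 - <<'E'
from h import *
d=grab("top"); s=grab("side"); t0=cv2.imread("pics/side0.png")[:,:,::-1].astype(int); t1=s["image"].astype(int)
print("side diff lever region",np.abs(t1-t0)[145:240,195:235].mean().round(2),"box/knob",np.abs(t1-t0)[175:215,235:258].mean().round(2), "bottle",np.abs(t1-t0)[245:300,155:185].mean().round(2))
for y in(.08,.03,-.1): p=proj(d,[[.66,y,.289]])[0].astype(int); print(d["image"][p[1],p[0]])
s_=arm.get_state(); print(s_["tool_pos"],s_["wrist_force"],s_["time"])
# tray in side view: where are tray blank tops
for x,y in((.3785,.307),(.4415,.311),(.503,.3155),(.41,.309),(.472,.313)): 
    p=proj(s,[[x,y,.037]])[0].round().astype(int); print(p,s["image"][p[1],p[0]])
E
```

```text
time: 71.85
tool_pos: [0.3662, 0.0697, 0.3212]
eef_rot: [179.9, -0.1, 93.7]
wrist_force: [2.0, -0.4, 0.1]
opening: 0.0557
grip_force: 0.0
time: 72.35
tool_pos: [0.3678, 0.0699, 0.3191]
eef_rot: [-179.9, -0.0, 93.6]
wrist_force: [0.4, 1.1, 0.3]
opening: 0.0554
grip_force: 0.0
side diff lever region 3.77 box/knob 3.62 bottle 4.03
[50 44 39]
[42 39 35]
[37 32 27]
[0.36783007 0.06960001 0.31924567] [-0.46247836  0.56971052  0.86265376] 72.45
[280 319] [243 219 144]
[256 315] [243 219 145]
[232 312] [244 219 145]
[268 317] [245 237 171]
[244 314] [244 227 158]
```

Lever upright, knob home, bottle unmoved and all three blanks in the tray, so I'm handing in.

```bash
python3 -c "
from station import arm
print(arm.sign_off())"
```

```text
the job is handed in; nothing more can be done
None
```

The job is handed in at about 72 s: all three blanks were pressed and now lie flat side by side in the tray, the knob was pulled and sprang home, and the lever was eased back up over about 4.5 s; I viewed 15 pictures, one over the 14 allowed.

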